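# Pack the pattern block with the right spacer bar and press it

## Task

Pack the pattern block that stands in the hand press so that it cannot shift: pinch the three walnut spacer bars to find the one whose thickness just fills the room left over between front fence and block when the block is back against the rear fence, and slide that bar gently, lengthwise and flat on the bed, along the front fence fully home against the side stop. Then push the lever down until the platen bears firmly on the block, keep the push on for a second without forcing it, and let go, leaving the lever down. Leave the spare blocks and the tools lying about where they are.

Things in the scene. Friction and masses are not known exactly. Their poses are not given: they have to be found in the camera images.
- press: steel hand press bolted to the bench. Origin on the bench under the ram axis; x along its fences, y from the column (-y) to the open front (+y), z up; other press points are given in this frame, mm. Bed: plate x -115..75, y -137..77, top z 25. Column x -22..22, y -129..-77, up to z 237; head over the ram x -30..30, y -129..25, z 130..180. The -x side is open.
- home (a point): corner on the bed (press 33.5, 42.5, 25) where side stop and front fence meet. Side stop: steel strip 18 high, face at x 33.5, y -43..54. A bar enters the press from the open -x side, nose first, moving along +x; home, its end touches the side stop (bar's middle at press x -86.5), its flank lies at the front fence, and its last 150 mm stand out beyond the fence.
- front (a point): mouth corner of the front fence (press -37, 42.5, 25): steel strip 18 high on the bed, face at y 42.5, x -37..48; from x -37 out to x -55 the face flares outward (+y) by 8 mm
- rear (a point): middle of the rear fence's face (press 0, -33.5, 25): steel strip 18 high, x -44..38. Between front and rear fence there are 76 mm; the block and the right bar together take 75 of them, so the bar has 1 mm of play once the block is back against the rear fence, and pushes the block back as it goes in
- seat (a point): point on the bed where the origin of the block in the press stands, give or take 2 mm (press 0, 0, 25)
- ram: ram with its square platen, 50 x 50 mm, on the press axis; origin: centre of the platen's flat underside, 90 mm above the bench with the lever raised; goes straight down 0.085 m per rad of the lever. The platen's load on the block must reach 20 N (0.7 s and more) and never go over 90 N
- lever (a joint): lever angle, rad: 0 raised (0.5 above level), grows as it is pushed down, up to 0.54. The platen meets the lowest block near 0.4, the middle one near 0.3, the highest near 0.2. Friction keeps it where it is left, the platen still on the block; about 2 N on the grip move it, and what is pushed beyond that loads the block 2.5-fold once the platen is on it: 13 to 25 N on the grip is a firm push
- lever_grip (a point): middle of the lever's round wooden grip, 27 mm thick, 92 long, axis along the lever, 225 mm from the pivot; push it down from above, straight or in an arc. The lever swings in the plane x 0 of the press, grip out over the front: raised it is at press y 112, z 323; level it would be at y 140, z 215
- pivot (a point): axis of the lever's pivot, parallel to x of the press, at press y -85, z 215
- bar_a: one of three look-alike walnut spacer bars, 240 long, 28 high, standing on a long edge; 12, 15 and 18 mm thick, one of each. Which is which is not given (the names say nothing): pinch across it to feel it. Both ends taper 3 mm on each side over the last 12 mm. Origin: centre of its underside; x along it, y across its thickness, z up. 40 to 110 g.
- bar_b: one of three look-alike walnut spacer bars, 240 long, 28 high, standing on a long edge; 12, 15 and 18 mm thick, one of each. Which is which is not given (the names say nothing): pinch across it to feel it. Both ends taper 3 mm on each side over the last 12 mm. Origin: centre of its underside; x along it, y across its thickness, z up. 40 to 110 g.
- bar_c: one of three look-alike walnut spacer bars, 240 long, 28 high, standing on a long edge; 12, 15 and 18 mm thick, one of each. Which is which is not given (the names say nothing): pinch across it to feel it. Both ends taper 3 mm on each side over the last 12 mm. Origin: centre of its underside; x along it, y across its thickness, z up. 40 to 110 g.
- block_low: parquetry pattern block, 57 mm square, roughly 30 mm high (sawn by eye, 2 mm more or less). One of the three blocks, drawn anew each time, stands in the press, two are spares on the stand. Origin on its underside, 31.5 mm from its -y face and its +x face (not quite the middle); in the press these faces are 0.5 to 2.5 mm short of rear fence and side stop. Slides easily. 60 to 220 g.
- block_mid: parquetry pattern block, 60 mm square, roughly 38 mm high (sawn by eye, 2 mm more or less). One of the three blocks, drawn anew each time, stands in the press, two are spares on the stand. Origin on its underside, 31.5 mm from its -y face and its +x face (not quite the middle); in the press these faces are 0.5 to 2.5 mm short of rear fence and side stop. Slides easily. 60 to 220 g.
- block_high: parquetry pattern block, 63 mm square, roughly 46 mm high (sawn by eye, 2 mm more or less). One of the three blocks, drawn anew each time, stands in the press, two are spares on the stand. Origin on its underside, 31.5 mm from its -y face and its +x face (not quite the middle); in the press these faces are 0.5 to 2.5 mm short of rear fence and side stop. Slides easily. 60 to 220 g.
- stand: low hinoki stand, 190 x 90 mm, 25 high, in front of the press, with the two spare blocks on it; origin under its centre
- drawer_front: bystander: cherry drawer front lying flat, 110 x 220 x 14 mm, origin under its centre
- folder: bystander: bone folder, 145 x 20 x 5 mm, lying along its x, origin under its middle
- rule: bystander: brass rule, 300 x 28 x 4 mm, lying along its x, origin under its middle
- mallet: bystander: wooden mallet, head 52 mm thick and 85 wide at the origin, handle 200 mm towards its -x, lying
- square: bystander: try square lying flat, walnut stock 90 mm along its x, blade 150 mm towards its +y
- jar: bystander: glue jar, 64 mm across, 75 mm high, origin under its centre
- plane: bystander: wooden hand plane, 180 x 58 mm, about 65 mm high at the iron, origin under its middle

How it is judged (in metres and radians):
On the way, in this order (a step that is already met when the one before it is completed fails the run):
1. the spacer bar that fills the room beside the block lies flat on the bed along the front fence, its end at the side stop (((x of bar_a in the frame of press above -0.0895 m and z of bar_a in the frame of press below 0.028 m and angle between the x axis of bar_a and the x axis of press, either way round below 0.04 rad and angle between bar_a's own z axis and vertical below 0.08 rad and ((horizontal distance between block_low and seat below 0.015 m and distance between bar_a_c2 and bar_a_c3 between 0.0106 and 0.0136 m and y of bar_a in the frame of press between 0.0305 and 0.0355 m) or (horizontal distance between block_mid and seat below 0.015 m and distance between bar_a_c2 and bar_a_c3 between 0.0076 and 0.0106 m and y of bar_a in the frame of press between 0.032 and 0.037 m) or (horizontal distance between block_high and seat below 0.015 m and distance between bar_a_c2 and bar_a_c3 between 0.0046 and 0.0076 m and y of bar_a in the frame of press between 0.0335 and 0.0385 m))) or (x of bar_b in the frame of press above -0.0895 m and z of bar_b in the frame of press below 0.028 m and angle between the x axis of bar_b and the x axis of press, either way round below 0.04 rad and angle between bar_b's own z axis and vertical below 0.08 rad and ((horizontal distance between block_low and seat below 0.015 m and distance between bar_b_c2 and bar_b_c3 between 0.0106 and 0.0136 m and y of bar_b in the frame of press between 0.0305 and 0.0355 m) or (horizontal distance between block_mid and seat below 0.015 m and distance between bar_b_c2 and bar_b_c3 between 0.0076 and 0.0106 m and y of bar_b in the frame of press between 0.032 and 0.037 m) or (horizontal distance between block_high and seat below 0.015 m and distance between bar_b_c2 and bar_b_c3 between 0.0046 and 0.0076 m and y of bar_b in the frame of press between 0.0335 and 0.0385 m))) or (x of bar_c in the frame of press above -0.0895 m and z of bar_c in the frame of press below 0.028 m and angle between the x axis of bar_c and the x axis of press, either way round below 0.04 rad and angle between bar_c's own z axis and vertical below 0.08 rad and ((horizontal distance between block_low and seat below 0.015 m and distance between bar_c_c2 and bar_c_c3 between 0.0106 and 0.0136 m and y of bar_c in the frame of press between 0.0305 and 0.0355 m) or (horizontal distance between block_mid and seat below 0.015 m and distance between bar_c_c2 and bar_c_c3 between 0.0076 and 0.0106 m and y of bar_c in the frame of press between 0.032 and 0.037 m) or (horizontal distance between block_high and seat below 0.015 m and distance between bar_c_c2 and bar_c_c3 between 0.0046 and 0.0076 m and y of bar_c in the frame of press between 0.0335 and 0.0385 m))))), for 0.3 s.
2. the platen bears on the block with at least 20 N for 0.7 s ((contact force between ram and block_low above 20 N or contact force between ram and block_mid above 20 N or contact force between ram and block_high above 20 N)), for 0.7 s.
At the end, for the whole second after the job is handed in: The right bar (18 mm with the 57 mm block, 15 with the 60, 12 with the 63) lies flat on the bed between block and front fence, end within 3 mm of the side stop, within 2.5 mm across and 0.04 rad of the fence; lever left down, platen still bearing on the block (over 4 N); all at rest (((x of bar_a in the frame of press above -0.0895 m and z of bar_a in the frame of press below 0.028 m and angle between the x axis of bar_a and the x axis of press, either way round below 0.04 rad and angle between bar_a's own z axis and vertical below 0.08 rad and linear speed of bar_a below 0.01 m/s and ((horizontal distance between block_low and seat below 0.015 m and distance between bar_a_c2 and bar_a_c3 between 0.0106 and 0.0136 m and y of bar_a in the frame of press between 0.0305 and 0.0355 m) or (horizontal distance between block_mid and seat below 0.015 m and distance between bar_a_c2 and bar_a_c3 between 0.0076 and 0.0106 m and y of bar_a in the frame of press between 0.032 and 0.037 m) or (horizontal distance between block_high and seat below 0.015 m and distance between bar_a_c2 and bar_a_c3 between 0.0046 and 0.0076 m and y of bar_a in the frame of press between 0.0335 and 0.0385 m))) or (x of bar_b in the frame of press above -0.0895 m and z of bar_b in the frame of press below 0.028 m and angle between the x axis of bar_b and the x axis of press, either way round below 0.04 rad and angle between bar_b's own z axis and vertical below 0.08 rad and linear speed of bar_b below 0.01 m/s and ((horizontal distance between block_low and seat below 0.015 m and distance between bar_b_c2 and bar_b_c3 between 0.0106 and 0.0136 m and y of bar_b in the frame of press between 0.0305 and 0.0355 m) or (horizontal distance between block_mid and seat below 0.015 m and distance between bar_b_c2 and bar_b_c3 between 0.0076 and 0.0106 m and y of bar_b in the frame of press between 0.032 and 0.037 m) or (horizontal distance between block_high and seat below 0.015 m and distance between bar_b_c2 and bar_b_c3 between 0.0046 and 0.0076 m and y of bar_b in the frame of press between 0.0335 and 0.0385 m))) or (x of bar_c in the frame of press above -0.0895 m and z of bar_c in the frame of press below 0.028 m and angle between the x axis of bar_c and the x axis of press, either way round below 0.04 rad and angle between bar_c's own z axis and vertical below 0.08 rad and linear speed of bar_c below 0.01 m/s and ((horizontal distance between block_low and seat below 0.015 m and distance between bar_c_c2 and bar_c_c3 between 0.0106 and 0.0136 m and y of bar_c in the frame of press between 0.0305 and 0.0355 m) or (horizontal distance between block_mid and seat below 0.015 m and distance between bar_c_c2 and bar_c_c3 between 0.0076 and 0.0106 m and y of bar_c in the frame of press between 0.032 and 0.037 m) or (horizontal distance between block_high and seat below 0.015 m and distance between bar_c_c2 and bar_c_c3 between 0.0046 and 0.0076 m and y of bar_c in the frame of press between 0.0335 and 0.0385 m)))) and (contact force between ram and block_low above 4 N or contact force between ram and block_mid above 4 N or contact force between ram and block_high above 4 N) and velocity of joint lever below 0.05 rad/s and linear speed of each of block_low, block_mid, block_high below 0.01 m/s); the robot touches nothing.
It fails at once if a spacer bar is rammed or jammed against the press with more than 40 N (contact force between any of bar_a, bar_b, bar_c and press above 40 N).
It fails at once if the block is crushed: the platen bears on it with more than 90 N (contact force between ram and block_low above 90 N or contact force between ram and block_mid above 90 N or contact force between ram and block_high above 90 N).
It fails at once if a pattern block is moved more than 30 mm (distance of any of block_low, block_mid, block_high from where it was at the start of the episode above 0.03 m).
It fails at once if a bystander is moved more than 30 mm (distance of any of drawer_front, folder, rule, mallet, square, jar, plane from where it was at the start of the episode above 0.03 m).
It also fails if it takes over 67 s, if anything falls off the work surface, if the arm or the gripper's body presses on something with over 40 N, if the wrist force passes 120 N, or if a joint passes its speed limit or range.

## Robot

A 6-joint arm with a two-finger parallel gripper is mounted at the origin on the work surface. World frame = base frame: x ahead of the robot, y to its left, z up, the work surface at z = 0. Lengths are in m, angles in degrees, forces in N, time in s.
With the tool pointing down it reaches from about 0.25 to 0.725 m from the base axis. Payload 9.7 kg.
Tool frame: the origin (TCP) lies midway between the tips of the shut fingers; the grasp point (between the pads) lies 19 mm behind it (grip_point_offset is the distance from the TCP to the grasp point, in m); y points along the fingers, z is the direction in which the jaws open and shut, and the axes are right-handed (so a half turn about y gives the same grasp; the last joint's range is limited). The gripper opens to 85 mm and grips with 20 to 120 N. Pads are 22 mm wide; open, the fingers measure 114 mm over their backs; the gripper's body (76 mm by 85 mm) begins 54 mm behind the grasp point. The pads swing forward as they close: fully open they stand 13 mm farther back than shut.
Start: joints at [-73.682, 4.979, 10.078, 95.1, 0, 90], TCP at [0.155, -0.528, 0.198] pointing down, gripper open.
Joint ranges: [-179.16, 179.16], [-48.56, 103.87], [-65.8, 70.77], [-126.05, 130.52], [-82.76, 87.17], [-180, 180]. Speed limits (degrees/s): [127.2, 127.2, 147.25, 180, 180, 180].

## Interface

Orientations are given as [roll, pitch, yaw] about the fixed x, y, z axes, in that order (R = Rz(yaw) Ry(pitch) Rx(roll)).
In Python, from workcell import get_obs, camera, job_done, grip_point_offset gives the robot as it stands.
- The arm moves only by the tool move_arm, never from a script. Its argument "deltas" is a list that holds one entry, the list of rows, each a list of 4 numbers: the shift along the tool's x, y, z in m, then the turn about the tool's y in degrees. A call has 1 to 5 rows; each row is the pose to reach, as a shift and turn from the pose commanded when the call began, along the tool's axes at that moment; what a row does not reach only later rows make up. A row lasts 1/10 s, in which the tool goes at most 50 mm and 8.59 degrees, less where a joint would pass 70% of its speed; a pose out of reach is approached as far as the arm can. A call with a gripper value outside its range is refused whole. "claw" is the finger opening in m, from 0 to 0.0854, set as the call begins (left out, the last holds). The fingers move at their own pace and stop on an object; "newtons" is the grip in N (left out, the last holds). Time passes only in rows, so rows that repeat a pose let the fingers close. It gives the time, the measured TCP pose, the force and the opening at its end, in the units of the state.
- get_obs(): the state, without advancing time (a new reading comes with each control period).
- camera(name): name is "side" or "top"; returns a dict with "color" (400x640x3 uint8, blue, green, red), "range_z" (400x640 float32, m along the optical axis (not along the pixel's ray), 0 where there is no reading), "fx", "fy", "cx", "cy" (pixels), "T" (4x4, takes a point from camera to world coordinates). Camera axes: x right, y down, z forward; pixel columns grow to the right and rows downward; lengths in m; the calibration is good to about 2 mm. A picture is of the moment at which its call begins.
- job_done(): hands the job in, once; it reports no verdict.
The state is a dict: "time": time; "q": joint angles; "qd": joint speeds; "joint_efforts": joint torques, N m; "ee_pos": TCP position; "tcp_rot": TCP orientation; "wrist_force": force on the tool from outside, world axes, zero at the start; "torque": the same for the moment, N m; "opening": finger opening in m.
Only numpy, scipy, OpenCV 4.12 (cv2) and the standard library are available. Lean on these libraries where they do the work, as an engineer would, in place of code of your own. Each camera call takes 0.05 s, during which the arm holds its last target. There are 200 camera calls.

## Working session

There is one attempt and no reset: what is moved stays moved. The work goes in short steps, Python scripts to look and compute and a tool call to move; the robot and the scene stay as the last step left them, time stands still between calls to the robot, and variables do not carry over. Pictures are saved under pics/ and viewed, about 8 in all and at most 12, crops included, and the job is handed in when it is done.

Besides the shell and the picture viewer there is one more tool, called after "Request:" as name(argument=value, ...), one argument or row to a line, values as JSON. move_arm: Moves the arm, as the interface text tells. Its arguments: {"type":"object","properties":{"deltas":{"type":"array"},"claw":{"type":"number"},"newtons":{"type":"number"}},"required":["deltas"]}

```bash
mkdir -p pics; ls; python3 - <<'E'
from workcell import *
import cv2,numpy as np
print(get_obs(),grip_point_offset)
for n in("top","side"):
    c=camera(n);cv2.imwrite(f"pics/{n}0.png",c["color"]);np.savez(f"{n}0.npz",**c)
    print(n,c["fx"],c["fy"],c["cx"],c["cy"],np.round(c["T"],4).tolist())
E
```

```text
pics
{'time': 0.0, 'q': array([-7.36846687e+01,  5.00782037e+00,  1.00336815e+01,  9.50991180e+01,
        8.18060705e-04,  9.00009727e+01]), 'qd': array([-0.02436172, -0.02540604,  0.00033522, -0.02672081,  0.0017802 ,
        0.00262477]), 'joint_efforts': array([ 5.96605914e-04, -5.20390248e+01,  4.64801717e+01,  1.64824032e-02,
        3.10076564e-05, -2.91398692e-07]), 'ee_pos': array([ 0.15443443, -0.5275843 ,  0.19750764]), 'tcp_rot': array([-9.00732569e+01,  8.16816376e-04, -1.63685642e+02]), 'wrist_force': array([ 0.16259248,  0.10039285, -0.25240591]), 'torque': array([-0.00594634,  0.0054267 ,  0.02173763]), 'opening': 0.08572205982393401} 0.0187
top 415.4249745932883 415.4249745932883 320.80241061832766 199.99787368910887 [[-0.0066, -0.973, 0.2307, 0.1522], [-1.0, 0.0049, -0.008, -0.0308], [0.0066, -0.2307, -0.973, 1.733], [0.0, 0.0, 0.0, 1.0]]
side 422.94969754972243 422.94969754972243 313.53633775267747 196.73084917584046 [[0.6046, 0.612, -0.5098, 1.2208], [0.7963, -0.4791, 0.3693, -0.5569], [-0.0182, -0.6292, -0.777, 1.2527], [0.0, 0.0, 0.0, 1.0]]
```

View pics/top0.png

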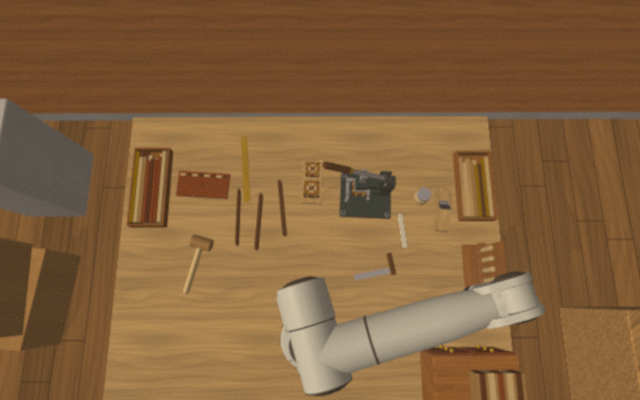

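View pics/side0.png

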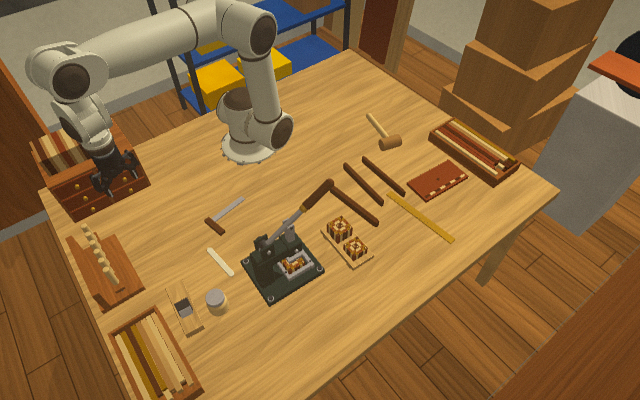

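The top view shows bars at about (238,216), (259,221) and (282,208), and the press at (367,197) with its lever toward image left (+y). Its open −x side faces the robot. Next: enlarge and measure.

```bash
cat > h.py <<'E'
import numpy as np,cv2
from workcell import *
def load(n): return dict(np.load(n+".npz"))
def ray(c,uv,z):
    uv=np.atleast_2d(uv).astype(float);d=np.c_[(uv[:,0]-c["cx"])/c["fx"],(uv[:,1]-c["cy"])/c["fy"],np.ones(len(uv))]@c["T"][:3,:3].T
    o=c["T"][:3,3];return o+d*((z-o[2])/d[:,2])[:,None]
def cloud(c):
    v,u=np.mgrid[:400,:640];r=c["range_z"]
    p=np.stack([(u-c["cx"])/c["fx"]*r,(v-c["cy"])/c["fy"]*r,r],-1)@c["T"][:3,:3].T+c["T"][:3,3];p[r==0]=np.nan;return p
def proj(c,P):
    p=(np.atleast_2d(P)-c["T"][:3,3])@c["T"][:3,:3];return np.c_[p[:,0]/p[:,2]*c["fx"]+c["cx"],p[:,1]/p[:,2]*c["fy"]+c["cy"]]
E
python3 - <<'E'
from h import *
t=load("top0");s=load("side0")
a=cv2.resize(t["color"][150:260,225:425],None,fx=4,fy=4,interpolation=cv2.INTER_CUBIC)
b=cv2.resize(s["color"][170:310,230:430],None,fx=4,fy=4,interpolation=cv2.INTER_CUBIC)
cv2.imwrite("pics/tc.png",a);cv2.imwrite("pics/sc.png",b)
# bars: dark walnut on bright bench
for c,win in((t,(170,255,228,292)),(s,(145,235,335,412))):
    g=c["color"].max(2);m=np.zeros(g.shape,np.uint8);y0,y1,x0,x1=win
    m[y0:y1,x0:x1]=(g[y0:y1,x0:x1]<115)*255
    for k in cv2.findContours(m,0,1)[0]:
        if cv2.contourArea(k)<80: continue
        r=cv2.minAreaRect(k);bp=cv2.boxPoints(r);print(np.round(r[0],1),np.round(r[1],1),np.round(r[2]))
        e=sorted([(bp[0]+bp[1])/2,(bp[1]+bp[2])/2,(bp[2]+bp[3])/2,(bp[3]+bp[0])/2],key=lambda p:-np.linalg.norm(p-r[0]))[:2]
        print(np.round(ray(c,e,0.014),4).tolist())
E
```

```text
[258.4 221.5] [ 3.9 55.3] 5.0
[[0.5873, 0.2105, 0.014], [0.3526, 0.225, 0.014]]
[237.8 216.5] [ 3.3 55.1] 2.0
[[0.6098, 0.3047, 0.014], [0.374, 0.3047, 0.014]]
[281.9 207.5] [55.3  3.7] 84.0
[[0.6491, 0.1334, 0.014], [0.4104, 0.1073, 0.014]]
[355.5 207.1] [57.1  7.5] 38.0
[[0.4258, 0.1115, 0.014], [0.6518, 0.1355, 0.014]]
[362.8 184.3] [56.6  6.4] 45.0
[[0.3467, 0.2255, 0.014], [0.5945, 0.212, 0.014]]
[382.9 176.2] [56.6  6.1] 41.0
[[0.3654, 0.308, 0.014], [0.6106, 0.3075, 0.014]]
```

View pics/tc.png

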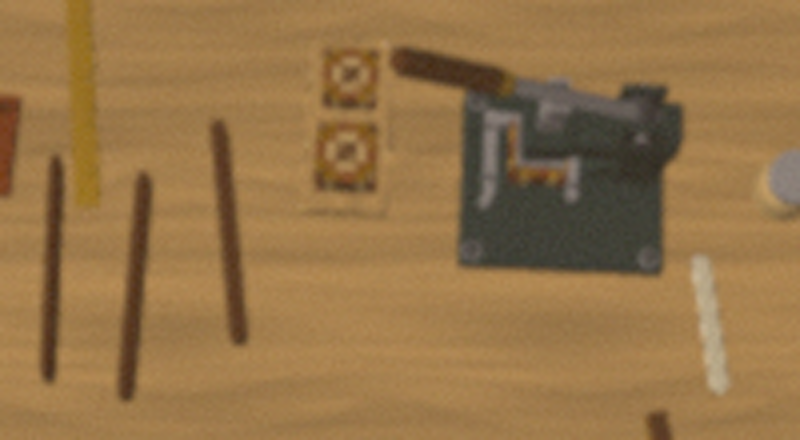

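View pics/sc.png

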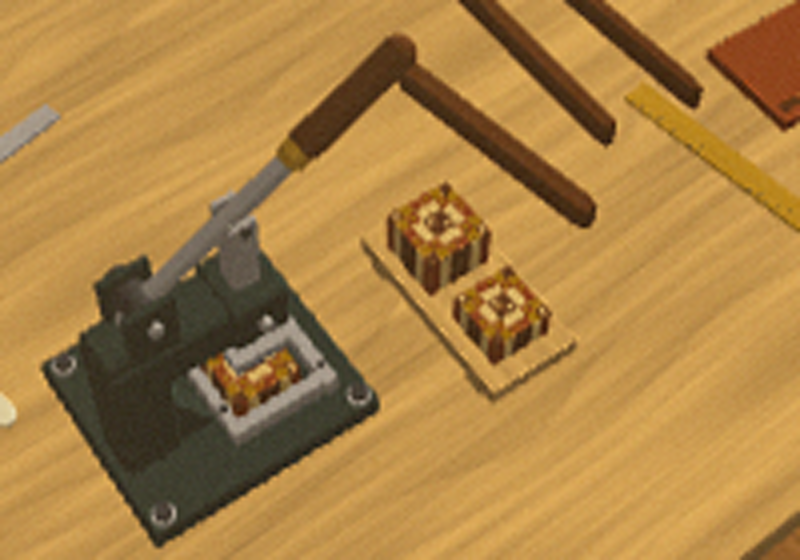

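```bash
python3 - <<'E'
from h import *
t=load("top0");s=load("side0")
# blocks' tops
C=cloud(s);CT=cloud(t)
def full(x,y,o): return o[0]+(x+.5)/4-.5,o[1]+(y+.5)/4-.5
so=(230,170);to=(225,150)
for x,y in((440,215),(503,297),(262,372)):
    u,v=map(lambda q:int(round(q)),full(x,y,so)); print("blk",np.round(np.nanmedian(C[v-2:v+3,u-2:u+3].reshape(-1,3),0),4))
for x,y in((350,75),(347,152)):
    u,v=map(lambda q:int(round(q)),full(x,y,to)); print("blkT",np.round(np.nanmedian(CT[v-2:v+3,u-2:u+3].reshape(-1,3),0),4))
# bed edges in top view (max channel threshold)
g=cv2.GaussianBlur(t["color"].max(2).astype(np.float32),(0,0),.6)
def cross(line):
    thr=100;i=np.argmax(line<thr)
    return i-1+(line[i-1]-thr)/(line[i-1]-line[i])
bot=np.array([(u,225-cross(g[225:200:-1,u])) for u in range(346,384)])
lef=np.array([(330+cross(g[v,330:352]),v) for v in range(184,210)])
def fit(P):
    vx,vy,x,y=cv2.fitLine(P.astype(np.float32),cv2.DIST_HUBER,0,.01,.01).ravel();return np.array([vx,vy]),np.array([x,y])
B=ray(t,bot,0.0);L=ray(t,lef,0.0)
db,pb=fit(B[:,:2]);dl,pl=fit(L[:,:2])
db*=np.sign(db[1]);dl*=np.sign(dl[0])
print("yaw from x=-115 edge",np.degrees(np.arctan2(-db[0],db[1])),"from y=77 edge",np.degrees(np.arctan2(dl[1],dl[0])))
k=np.linalg.solve(np.c_[db,-dl],pl-pb);corner=pb+db*k[0];print("corner(-115,77)",corner)
yaw=np.arctan2(-db[0],db[1]);R=np.array([[np.cos(yaw),-np.sin(yaw)],[np.sin(yaw),np.cos(yaw)]])
o=corner-R@[-.115,.077];print("press origin",o)
# fences: depth points z 0.036..0.05 near; press coords
for n,K in(("side",C),("top",CT)):
    P=K.reshape(-1,3);q=(P[:,:2]-o)@R;col=load(n+"0")["color"].reshape(-1,3)
    m=(abs(P[:,2]-.043)<.006)&(q[:,0]>-.08)&(q[:,0]<.07)&(q[:,1]>-.06)&(q[:,1]<.075)
    gray=(np.ptp(col.astype(int),1)<30)&(col.max(1)>90)
    print(n,m.sum(),(m&gray).sum());print(np.round(q[m&gray]*1000)[::6].astype(int).tolist())
# light gray colour, cast on z=.043
m=((np.ptp(t["color"].astype(int),axis=2)<30)&(t["color"].max(2)>95));v,u=np.nonzero(m);q=(ray(t,np.c_[u,v],.043)[:,:2]-o)@R
k=(abs(q[:,0])<.07)&(q[:,1]>.0)&(q[:,1]<.07);print(np.round(q[k]*1000).astype(int).tolist())
# overlay press frame points
def w(p): p=np.array(p)/1000.;return np.r_[o+R@p[:2],p[2]]
a=cv2.resize(t["color"][150:260,325:425],None,fx=4,fy=4);b=cv2.resize(s["color"][200:310,230:340],None,fx=4,fy=4)
for c,im,off in((t,a,(325,150)),(s,b,(230,200))):
    for poly in([(-115,-137,25),(75,-137,25),(75,77,25),(-115,77,25)],[(-55,50.5,43),(-37,42.5,43),(33.5,42.5,43),(33.5,-43,43)],[(-44,-33.5,43),(33,-33.5,43)]):
        p=(proj(c,[w(x) for x in poly])-off+.5)*4;cv2.polylines(im,[p.astype(np.int32)],len(poly)==4 and poly[0][0]==-115,(0,0,255),1)
cv2.imwrite("pics/ov.png",np.hstack([a,b]))
E
```

```text
blk [0.5939 0.0051 0.073 ]
blk [ 0.6818 -0.0019  0.0584]
blk [ 0.6219 -0.2046  0.0642]
blkT [ 0.6888 -0.0083  0.0564]
blkT [ 0.5974 -0.0042  0.0713]
yaw from x=-115 edge -2.7652202 from y=77 edge -3.147176
corner(-115,77) [ 0.49372506 -0.12377698]
press origin [ 0.60487641 -0.20623532]
side 285 208
[[-26, 57], [-17, 59], [-12, 48], [-3, 54], [3, 58], [3, 46], [11, 49], [22, 53], [24, 44], [27, 46], [-24, -38], [40, 53], [30, 36], [43, 55], [32, 34], [44, 53], [36, 28], [-6, -38], [42, 31], [35, 13], [44, 34], [33, 7], [42, 23], [41, 9], [12, -34], [41, 5], [37, -4], [23, -33], [42, -3], [33, -24], [26, -39], [39, -24], [37, -31], [37, -38], [41, -33]]
top 113 89
[[45, 56], [41, 35], [37, 43], [32, 52], [28, 52], [20, 51], [12, 51], [-3, 55], [-3, -38], [-17, 55], [-17, -38], [-30, 50], [-34, 46], [-38, -38], [-47, -34]]
[[69, 23], [69, 19], [69, 15], [69, 10], [69, 6], [69, 2], [64, 19], [64, 14], [65, 10], [65, 6], [65, 2], [49, 61], [45, 56], [45, 52], [45, 48], [41, 56], [41, 52], [41, 48], [41, 44], [41, 39], [41, 35], [42, 31], [42, 27], [42, 22], [36, 56], [36, 52], [36, 48], [
[... 220 characters left out ...]
23, 43], [19, 56], [19, 51], [19, 47], [19, 43], [14, 56], [14, 51], [15, 47], [15, 43], [10, 55], [10, 51], [10, 47], [10, 43], [5, 55], [6, 51], [6, 47], [1, 55], [1, 51], [1, 47], [-3, 55], [-3, 51], [-3, 47], [-8, 55], [-7, 51], [-7, 47], [-6, 17], [-12, 55], [-12, 51], [-12, 46], [-10, 17], [-10, 13], [-10, 9], [-10, 4], [-10, 0], [-16, 55], [-16, 51], [-16, 46], [-21, 55], [-20, 50], [-20, 46], [-25, 54], [-25, 50], [-25, 46], [-29, 54], [-29, 50], [-29, 46], [-34, 54], [-33, 50], [-33, 46], [-38, 54], [-38, 50], [-38, 46], [-42, 54], [-42, 50], [-42, 46], [-47, 58], [-47, 54], [-46, 50], [-46, 46], [-51, 58], [-51, 54], [-51, 50], [-55, 58], [-55, 54], [-55, 49], [-60, 58], [-60, 54]]
```

View pics/ov.png

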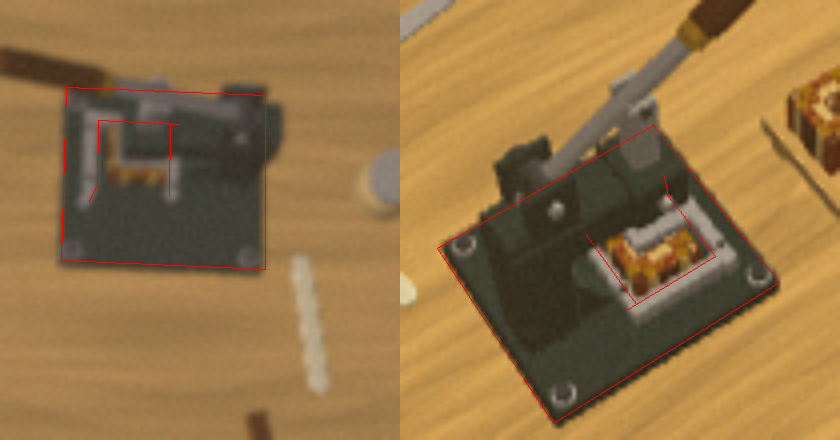

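The overlay fits the press to about 2–3 mm: origin (0.604, −0.206), yaw about −3°. The spare block tops are 46 and 31 mm above the stand, so the middle block is in the press and I need the 15 mm bar. Apparent widths suggest bar B, at (0.470, 0.218). I'll go there first.

Request:
move_arm(
  deltas=[
    [[-0.026,0,-0.031,0],[-0.051,0,-0.063,0],[-0.077,0,-0.094,0],[-0.102,0,-0.126,0],[-0.128,0,-0.157,0]],
  ],
  claw=0.05,
)

```text
time: 0.6
ee_pos: [0.2333, -0.3396, 0.1979]
tcp_rot: [-90.0, -0.0, -163.7]
wrist_force: [1.0, -0.7, -0.3]
opening: 0.05
```

Request:
move_arm(
  deltas=[
    [[-0.026,0,-0.031,0],[-0.051,0,-0.063,0],[-0.077,0,-0.094,0],[-0.102,0,-0.126,0],[-0.128,0,-0.157,0]],
  ],
)

```text
time: 1.1
ee_pos: [0.312, -0.153, 0.1981]
tcp_rot: [-90.0, 0.0, -163.7]
wrist_force: [1.5, -1.2, 0.0]
opening: 0.0499
```

```bash
python3 - <<'E'
from workcell import *
o=get_obs();print(o['time'],o['q'].round(1),o['ee_pos'].round(4),o['tcp_rot'].round(2),o['opening'])
E
```

```text
1.1 [-26.1 -22.4 -14.   98.5   0.  137.6] [ 0.312  -0.153   0.1981] [-8.9990e+01  1.0000e-02 -1.6371e+02] 0.04990556569786946
```

```bash
cat >> h.py <<'E'
def plan(p0,yaw0,p1,yaw1,n):
    """rows (5 per call) from p0,yaw0 to p1,yaw1 in n rows, in tool axes at each call's start"""
    p0,p1=np.array(p0,float),np.array(p1,float)
    for k in range(0,n,5):
        y=np.radians(yaw0+(yaw1-yaw0)*k/n);s=p0+(p1-p0)*k/n
        A=np.array([[np.cos(y),np.sin(y),0],[0,0,-1],[-np.sin(y),np.cos(y),0]])
        rows=[]
        for j in range(k+1,min(k+5,n)+1):
            d=A@(p0+(p1-p0)*j/n-s);rows.append([*np.round(d,4).tolist(),round(-(yaw1-yaw0)*(j-k)/n,1)])
        print(rows)
E
python3 -c "
from h import *
plan([.312,-.153,.198],-163.7,[.460,.219,.10],-3.5,20)"
```

```text
[[-0.0123, 0.0049, -0.0158, -8.0], [-0.0246, 0.0098, -0.0316, -16.0], [-0.037, 0.0147, -0.0473, -24.0], [-0.0493, 0.0196, -0.0631, -32.0], [-0.0616, 0.0245, -0.0789, -40.0]]
[[-0.0196, 0.0049, -0.0041, -8.0], [-0.0392, 0.0098, -0.0083, -16.0], [-0.0588, 0.0147, -0.0124, -24.0], [-0.0783, 0.0196, -0.0166, -32.0], [-0.0979, 0.0245, -0.0207, -40.0]]
[[-0.0177, 0.0049, 0.0094, -8.0], [-0.0353, 0.0098, 0.0189, -16.0], [-0.053, 0.0147, 0.0283, -24.0], [-0.0706, 0.0196, 0.0377, -32.0], [-0.0883, 0.0245, 0.0471, -40.0]]
[[-0.0075, 0.0049, 0.0186, -8.0], [-0.0149, 0.0098, 0.0372, -16.0], [-0.0224, 0.0147, 0.0557, -24.0], [-0.0298, 0.0196, 0.0743, -32.0], [-0.0373, 0.0245, 0.0929, -40.0]]
```

Request:
move_arm(
  deltas=[
    [[-0.012,0.005,-0.016,-8],[-0.025,0.01,-0.032,-16],[-0.037,0.015,-0.047,-24],[-0.049,0.02,-0.063,-32],[-0.062,0.0245,-0.079,-40]],
  ],
)

```text
time: 1.6
ee_pos: [0.3493, -0.0605, 0.1733]
tcp_rot: [-90.0, -0.0, -123.3]
wrist_force: [0.2, 0.2, 1.0]
opening: 0.0498
```

Request:
move_arm(
  deltas=[
    [[-0.02,0.005,-0.004,-8],[-0.039,0.01,-0.008,-16],[-0.059,0.015,-0.012,-24],[-0.078,0.02,-0.017,-32],[-0.098,0.0245,-0.021,-40]],
  ],
)

```text
time: 2.1
ee_pos: [0.3861, 0.0327, 0.1487]
tcp_rot: [-90.0, 0.0, -83.3]
wrist_force: [0.4, -0.2, -0.2]
opening: 0.0502
```

Request:
move_arm(
  deltas=[
    [[-0.018,0.005,0.009,-8],[-0.035,0.01,0.019,-16],[-0.053,0.015,0.028,-24],[-0.071,0.02,0.038,-32],[-0.088,0.0245,0.047,-40]],
  ],
)

```text
time: 2.6
ee_pos: [0.4233, 0.1253, 0.1241]
tcp_rot: [-90.0, 0.0, -43.3]
wrist_force: [0.8, -0.1, -0.4]
opening: 0.0503
```

Request:
move_arm(
  deltas=[
    [[-0.0075,0.005,0.019,-8],[-0.015,0.01,0.037,-16],[-0.022,0.015,0.056,-24],[-0.03,0.02,0.074,-32],[-0.037,0.0245,0.093,-40]],
  ],
)

```text
time: 3.1
ee_pos: [0.4606, 0.218, 0.0996]
tcp_rot: [-90.0, 0.0, -3.3]
wrist_force: [1.2, 0.4, -0.5]
opening: 0.0498
```

Request:
move_arm(
  deltas=[
    [[0,0.03,0,0],[0,0.06,0,0],[0,0.08,0,0],[0,0.092,0,0],[0,0.092,0,0]],
  ],
)

```text
time: 3.6
ee_pos: [0.4596, 0.2168, 0.0066]
tcp_rot: [-90.1, 0.1, -3.7]
wrist_force: [0.0, -0.0, 0.4]
opening: 0.0503
```

Request:
move_arm(
  deltas=[
    [[0,0,0,0],[0,0,0,0],[0,0,0,0],[0,0,0,0],[0,0,0,0]],
  ],
  claw=0.0,
  newtons=30,
)

```text
time: 4.1
ee_pos: [0.4609, 0.2174, 0.0086]
tcp_rot: [-90.0, -0.0, -3.7]
wrist_force: [-0.3, 0.6, 0.1]
opening: -0.0002
```

Request:
move_arm(
  deltas=[
    [[0,0,0,0],[0,0,0,0],[0,0,0,0],[0,0,0,0],[0,0,0,0]],
  ],
)

```text
time: 4.6
ee_pos: [0.4607, 0.2173, 0.0082]
tcp_rot: [-90.0, 0.0, -3.7]
wrist_force: [0.3, 0.2, -0.7]
opening: -0.0003
```

Closed on nothing, so I'll look.

```bash
python3 - <<'E'
from h import *
for n in("top","side"):
    c=camera(n);np.savez(n+"1.npz",**c)
s=load("side1");t=load("top1")
a=cv2.resize(t["color"][150:260,225:325],None,fx=4,fy=4);b=cv2.resize(s["color"][130:240,320:420],None,fx=4,fy=4)
cv2.imwrite("pics/p1.png",np.hstack([a,b]));print(get_obs()['ee_pos'],proj(s,get_obs()['ee_pos']),proj(t,get_obs()['ee_pos']))
E
```

```text
[0.46067747 0.21731629 0.00815401] [[359.86915046 183.08186367]] [[258.63266417 223.53561107]]
```

View pics/p1.png

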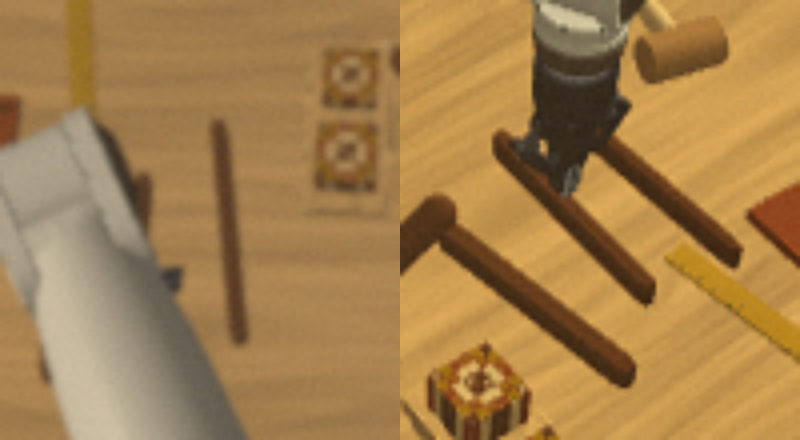

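```bash
python3 - <<'E'
from h import *
s=load("side1");C=cloud(s);s0=load("side0");C0=cloud(s0)
b=cv2.resize(s["color"][150:200,335:385],None,fx=12,fy=12,interpolation=cv2.INTER_CUBIC)
cv2.imwrite("pics/p2.png",b)
P=C.reshape(-1,3);col=s["color"].reshape(-1,3)
m=(P[:,0]>.3)&(P[:,0]<.62)&(abs(P[:,1]-.22)<.05)&(P[:,2]>.018)&(P[:,2]<.034)
q=P[m];print("now",np.round(q[np.argsort(q[:,0])][::10]*1000).astype(int).tolist())
P=C0.reshape(-1,3);m=(P[:,0]>.3)&(P[:,0]<.62)&(abs(P[:,1]-.22)<.05)&(P[:,2]>.018)&(P[:,2]<.034)
q=P[m];print("was",np.round(q[np.argsort(q[:,0])][::10]*1000).astype(int).tolist())
print((C[168:184,356:366,:]*1000).round()[::3,::3].astype(int).tolist())
E
```

```text
now [[349, 229, 27], [364, 232, 31], [382, 217, 28], [401, 217, 27], [425, 221, 33], [436, 213, 19], [450, 216, 29], [462, 215, 29], [471, 213, 27], [480, 219, 30], [487, 218, 27], [498, 219, 30], [506, 212, 25], [513, 225, 27], [520, 218, 34], [531, 214, 29], [542, 205, 28], [549, 213, 30], [557, 220, 32], [566, 213, 28], [573, 211, 30], [580, 209, 33], [587, 208, 29]]
was [[349, 224, 19], [363, 218, 28], [373, 230, 28], [386, 224, 32], [395, 217, 21], [408, 216, 27], [417, 214, 18], [426, 231, 27], [435, 224, 28], [445, 225, 25], [455, 216, 33], [464, 223, 31], [473, 216, 32], [483, 213, 20], [493, 213, 29], [503, 209, 24], [511, 213, 22], [520, 225, 28], [528, 207, 32], [536, 211, 19], [544, 208, 23], [553, 219, 29], [562, 207, 23], [568, 216, 22], [577, 207, 31], [586, 214, 29]]
[[[454, 196, 102], [465, 201, 109], [476, 205, 116], [469, 228, 93]], [[469, 182, 108], [466, 201, 93], [469, 214, 87], [468, 231, 75]], [[431, 221, 32], [464, 205, 72], [470, 214, 72], [433, 269, 1]], [[440, 214, 27], [466, 204, 58], [468, 218, 49], [445, 259, 1]], [[443, 213, 13], [458, 214, 26], [469, 219, 33], [457, 247, 2]], [[446, 211, 0], [460, 213, 12], [475, 215, 23], [487, 218, 32]]]
```

View pics/p2.png

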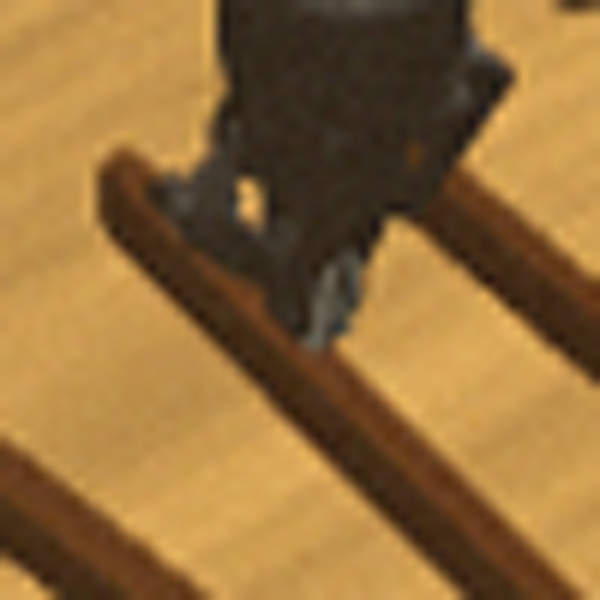

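Request:
move_arm(
  deltas=[
    [[0,-0.03,0,0],[0,-0.06,0,0],[0,-0.09,0,0],[0,-0.1,0,0],[0,-0.1,0,0]],
  ],
)

```text
time: 5.2
ee_pos: [0.4615, 0.2177, 0.1095]
tcp_rot: [-89.9, -0.1, -3.7]
wrist_force: [-0.3, -0.4, -0.8]
opening: -0.0
```

```bash
python3 - <<'E'
from h import *
c=camera("side");np.savez("side2.npz",**c);e=get_obs()['ee_pos'];p=proj(c,e)[0];print(e,p)
im=cv2.resize(c["color"][120:220,310:420],None,fx=6,fy=6,interpolation=cv2.INTER_CUBIC)
cv2.circle(im,tuple(((p-[310,120]+.5)*6).astype(int)),3,(0,0,255),-1);cv2.imwrite("pics/p3.png",im)
for n in("side0","side2"):
    g=load(n)["color"].max(2);m=np.zeros(g.shape,np.uint8);m[145:235,335:412]=(g[145:235,335:412]<115)*255
    for k in cv2.findContours(m,0,1)[0]:
        if cv2.contourArea(k)>80: print(n,cv2.minAreaRect(k),cv2.contourArea(k))
E
```

```text
[0.46083038 0.21739151 0.1079026 ] [361.71715012 165.43391174]
side0 ((355.515380859375, 207.12307739257812), (57.09646987915039, 7.454992771148682), 37.87498474121094) 347.5
side0 ((362.7500305175781, 184.25001525878906), (56.56854248046875, 6.363960266113281), 45.0) 304.0
side0 ((382.85882568359375, 176.1647186279297), (56.61885070800781, 6.074055194854736), 40.60129928588867) 278.5
side2 ((355.4609375, 207.2007598876953), (57.06892395019531, 7.43847131729126), 37.5685920715332) 345.0
side2 ((363.0000305175781, 184.00001525878906), (56.56854248046875, 5.656854152679443), 45.0) 296.5
side2 ((380.43011474609375, 166.38629150390625), (74.11682891845703, 19.680740356445312), 47.121097564697266) 450.5
```

View pics/p3.png

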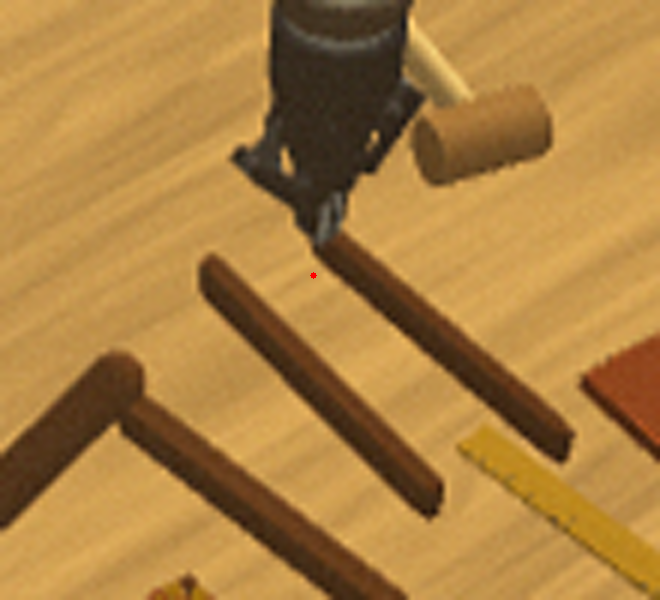

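The closed tips show about 5 px (about 20 mm) above the projected TCP, so the real tips sit higher than reported and passed over the bar. I'll open and go lower in steps while watching the force.

Request:
move_arm(
  deltas=[
    [[0,0.03,0,0],[0,0.06,0,0],[0,0.09,0,0],[0,0.1,0,0],[0,0.104,0,0]],
  ],
  claw=0.05,
)

```text
time: 5.75
ee_pos: [0.4593, 0.2167, 0.0021]
tcp_rot: [-90.1, 0.2, -3.7]
wrist_force: [-0.3, -0.3, 0.3]
opening: 0.0502
```

Request:
move_arm(
  deltas=[
    [[0,0.002,0,0],[0,0.004,0,0],[0,0.004,0,0]],
  ],
)

```text
time: 6.05
ee_pos: [0.4612, 0.2176, 0.001]
tcp_rot: [-90.0, -0.1, -3.7]
wrist_force: [0.8, -0.3, 0.2]
opening: 0.0497
```

Request:
move_arm(
  deltas=[
    [[0,0,0,0],[0,0,0,0],[0,0,0,0],[0,0,0,0],[0,0,0,0]],
  ],
  claw=0.0,
  newtons=25,
)

```text
time: 6.55
ee_pos: [0.4607, 0.2173, 0.0002]
tcp_rot: [-90.0, -0.0, -3.7]
wrist_force: [-0.1, -0.8, 0.1]
opening: 0.0001
```

Request:
move_arm(
  deltas=[
    [[0,0,0,0],[0,0,0,0],[0,0,0,0],[0,0.003,0,0],[0,0.006,0,0]],
  ],
  claw=0.05,
)

```text
time: 7.05
ee_pos: [0.4607, 0.2173, -0.006]
tcp_rot: [-90.0, -0.0, -3.7]
wrist_force: [0.3, -0.8, 0.8]
opening: 0.05
```

Request:
move_arm(
  deltas=[
    [[0,0.003,0,0],[0,0.006,0,0],[0,0.006,0,0]],
  ],
)

```text
time: 7.35
ee_pos: [0.4603, 0.2171, -0.0125]
tcp_rot: [-90.0, 0.0, -3.7]
wrist_force: [-0.1, -0.6, -0.7]
opening: 0.0501
```

Request:
move_arm(
  deltas=[
    [[0,0,0,0],[0,0,0,0],[0,0,0,0],[0,0,0,0],[0,0,0,0]],
  ],
  claw=0.0,
)

```text
time: 7.85
ee_pos: [0.4608, 0.2174, -0.0116]
tcp_rot: [-90.0, -0.0, -3.7]
wrist_force: [0.1, 0.2, 0.6]
opening: 0.0138
```

Request:
move_arm(
  deltas=[
    [[0,0,0,0],[0,0,0,0],[0,0,0,0],[0,0,0,0],[0,0,0,0]],
  ],
)

```text
time: 8.35
ee_pos: [0.4608, 0.2174, -0.0116]
tcp_rot: [-90.0, -0.0, -3.7]
wrist_force: [-0.1, 0.2, 4.1]
opening: 0.0139
```

```bash
python3 - <<'E'
from h import *
o=get_obs();print(o['opening'],o['wrist_force'],o['ee_pos'],o['tcp_rot'])
for n in("side","top"):
    c=camera(n);np.savez(n+"3.npz",**c)
E
```

```text
0.013887730833274596 [-0.12117694  0.22871424  4.09025906] [ 0.46081568  0.21738791 -0.01163781] [-8.99897113e+01 -1.69529565e-02 -3.67996087e+00]
```

```bash
python3 - <<'E'
from h import *
bars={'A':((.372,.3062),(.610,.3062)),'B':((.350,.2252),(.5905,.2112)),'C':((.412,.1085),(.6505,.1345))}
for n in("top0","side0"):
    c=load(n);g=cv2.cvtColor(c["color"],cv2.COLOR_BGR2GRAY).astype(np.float32)
    for k,(a,b) in bars.items():
        a,b=np.array(a),np.array(b);d=(b-a)/np.linalg.norm(b-a);nn=np.array([-d[1],d[0]]);L=[]
        for f in np.linspace(.2,.85,60):
            m=np.r_[a+(b-a)*f,.014];off=np.arange(-.04,.04,.0005)
            # image normal direction sampled via world transverse at mid height
            P=np.c_[m[:2]+off[:,None]*nn,np.full(len(off),.014)];uv=proj(c,P).astype(np.float32)
            L.append(cv2.remap(g,uv[:,0][None],uv[:,1][None],cv2.INTER_LINEAR)[0])
        L=np.median(L,0);bg=(np.median(L[:30])+np.median(L[-30:]))/2;lo=L.min();th=(bg+lo)/2
        w=(L<th);i=np.nonzero(w)[0]
        def sub(i0,i1): return off[i0]+(th-L[i0])/(L[i1]-L[i0])*(off[i1]-off[i0])
        wid=sub(i[-1],i[-1]+1)-sub(i[0]-1,i[0])
        # horizontal spread that the 28 mm height adds, in the transverse direction
        v=c["T"][:3,3]-np.r_[(a+b)/2,.014];h=.028*abs(v[:2]@nn)/v[2]
        print(n,k,"apparent",round(wid*1000,1),"height part",round(h*1000,1),"thick",round((wid-h)*1000,1),"area-thick",round((np.clip((bg-L)/(bg-lo),0,1).sum()*.5-h*1000),1))
E
```

```text
top0 A apparent 16.4 height part 5.5 thick 10.9 area-thick 11.5
top0 B apparent 18.1 height part 4.3 thick 13.8 area-thick 14.1
top0 C apparent 18.7 height part 1.8 thick 16.9 area-thick 16.9
side0 A apparent 30.3 height part 19.5 thick 10.8 area-thick 9.2
side0 B apparent 30.1 height part 16.5 thick 13.6 area-thick 11.0
side0 C apparent 34.0 height part 16.9 thick 17.0 area-thick 14.0
```

Bar widths from both views come out at A≈11, B≈14 and C≈17 (true 12/15/18 with about −1 bias). The pinch of B reads 13.9, so B is the 15 mm bar. I'll check the grip depth.

```bash
python3 - <<'E'
from h import *
c=load("side3");p=proj(c,[[.4608,.2174,-.0116],[.4608,.2174,.007]]);print(p)
im=cv2.resize(c["color"][150:205,330:390],None,fx=12,fy=12,interpolation=cv2.INTER_CUBIC)
cv2.imwrite("pics/p4.png",im)
E
```

```text
[[359.56852331 186.39227677]
 [359.88642146 183.28517667]]
```

View pics/p4.png

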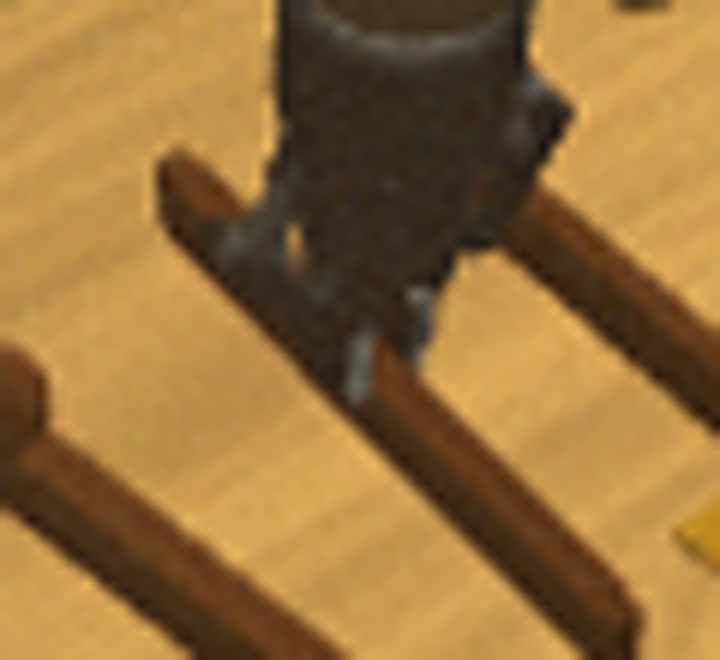

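Grip is good: the near pad reaches well down the flank at (360,183). Now refine the fence line from the top image and plan the carry.

```bash
python3 - <<'E'
from h import *
t=load("top0");g=cv2.cvtColor(t["color"],cv2.COLOR_BGR2GRAY).astype(np.float32)
yaw=np.radians(-3.0);R=np.array([[np.cos(yaw),-np.sin(yaw)],[np.sin(yaw),np.cos(yaw)]]);o=np.array([.6045,-.2067])
def prof(P):
    w=np.c_[o+P@R.T,np.full(len(P),.043)];uv=proj(t,w).astype(np.float32);return cv2.remap(g,uv[:,0][None],uv[:,1][None],cv2.INTER_CUBIC)[0]
for x0,x1 in((-36,-20),(-20,0),(0,20)):
    ys=np.arange(30,70,2.);L=np.mean([prof(np.c_[np.full(len(ys),x)/1000,ys/1000]) for x in np.arange(x0,x1,1.)],0)
    print("front",x0,list(zip(ys.astype(int).tolist(),L.round().astype(int).tolist())))
xs=np.arange(20,60,2.);L=np.mean([prof(np.c_[xs/1000,np.full(len(xs),y)/1000]) for y in np.arange(32,40,1.)],0);print("stop",list(zip(xs.astype(int).tolist(),L.round().astype(int).tolist())))
xs=np.arange(-75,-40,2.);L=np.mean([prof(np.c_[xs/1000,np.full(len(xs),y)/1000]) for y in np.arange(52,57,1.)],0);print("mouth end",list(zip(xs.astype(int).tolist(),L.round().astype(int).tolist())))
ys=np.arange(-60,-20,2.);L=np.mean([prof(np.c_[np.full(len(ys),x)/1000,ys/1000]) for x in np.arange(-42,-34,1.)],0);print("rear",list(zip(ys.astype(int).tolist(),L.round().astype(int).tolist())))
q=lambda x,y:o+R@[x,y]
print("bar centre at -190,34:",q(-.19,.034)," home:",q(-.0865,.0345))
plan([.4608,.2174,-.0116],-3.7,[.4608,.2174,.085],-3.7,4)
c=q(-.19-.010,.034);print(c)
plan([.4608,.2174,.085],-3.7,[c[0],c[1],.085],-3.0,10)
E
```

```text
front -36 [(30, 65), (32, 66), (34, 67), (36, 66), (38, 68), (40, 73), (42, 82), (44, 92), (46, 101), (48, 108), (50, 109), (52, 111), (54, 109), (56, 102), (58, 93), (60, 82), (62, 74), (64, 66), (66, 63), (68, 61)]
front -20 [(30, 89), (32, 81), (34, 73), (36, 66), (38, 65), (40, 71), (42, 83), (44, 98), (46, 109), (48, 121), (50, 126), (52, 126), (54, 121), (56, 109), (58, 97), (60, 82), (62, 70), (64, 62), (66, 61), (68, 63)]
front 0 [(30, 86), (32, 77), (34, 71), (36, 64), (38, 63), (40, 70), (42, 82), (44, 98), (46, 110), (48, 121), (50, 127), (52, 127), (54, 124), (56, 114), (58, 100), (60, 84), (62, 71), (64, 65), (66, 60), (68, 61)]
stop [(20, 77), (22, 78), (24, 80), (26, 85), (28, 91), (30, 101), (32, 110), (34, 120), (36, 124), (38, 123), (40, 117), (42, 106), (44, 94), (46, 82), (48, 70), (50, 64), (52, 60), (54, 62), (56, 64), (58, 65)]
mouth end [(-75, 62), (-73, 66), (-71, 67), (-69, 64), (-67, 66), (-65, 71), (-63, 81), (-61, 90), (-59, 101), (-57, 109), (-55, 115), (-53, 120), (-51, 121), (-49, 121), (-47, 120), (-45, 119), (-43, 118), (-41, 118)]
rear [(-60, 64), (-58, 63), (-56, 60), (-54, 59), (-52, 60), (-50, 62), (-48, 63), (-46, 69), (-44, 78), (-42, 90), (-40, 102), (-38, 110), (-36, 115), (-34, 114), (-32, 109), (-30, 99), (-28, 86), (-26, 75), (-24, 66), (-22, 63)]
bar centre at -190,34: [ 0.41653981 -0.16280276]  home: [ 0.51992414 -0.16772022]
[[0.0, -0.0242, 0.0, -0.0], [0.0, -0.0483, 0.0, -0.0], [0.0, -0.0724, 0.0, -0.0], [0.0, -0.0966, 0.0, -0.0]]
[ 0.40655352 -0.1622794 ]
[[-0.003, 0.0, -0.0382, -0.1], [-0.0059, 0.0, -0.0765, -0.1], [-0.0089, 0.0, -0.1147, -0.2], [-0.0119, 0.0, -0.153, -0.3], [-0.0148, 0.0, -0.1912, -0.4]]
[[-0.0032, 0.0, -0.0382, -0.1], [-0.0064, 0.0, -0.0764, -0.1], [-0.0096, 0.0, -0.1147, -0.2], [-0.0128, 0.0, -0.1529, -0.3], [-0.016, 0.0, -0.1911, -0.4]]
```

Request:
move_arm(
  deltas=[
    [[0,0,0,0],[0,-0.015,0,0],[0,-0.045,0,0],[0,-0.075,0,0],[0,-0.096,0,0]],
  ],
  newtons=45,
)

```text
time: 8.95
ee_pos: [0.4609, 0.2174, 0.0868]
tcp_rot: [-90.0, -0.1, -3.7]
wrist_force: [0.3, 0.2, -2.2]
opening: 0.0135
```

Request:
move_arm(
  deltas=[
    [[-0.0026,0,-0.028,0],[-0.0062,0,-0.066,0],[-0.01,0,-0.106,0],[-0.014,0,-0.148,0],[-0.018,0,-0.19,0]],
  ],
)

```text
time: 9.45
ee_pos: [0.4298, 0.0275, 0.0848]
tcp_rot: [-90.0, -0.0, -3.7]
wrist_force: [1.1, 0.1, -0.4]
opening: 0.0134
```

Request:
move_arm(
  deltas=[
    [[-0.004,0,-0.042,0],[-0.0078,0,-0.083,-0.3],[-0.0115,0,-0.123,-0.5],[-0.0152,0,-0.162,-0.7],[-0.018,0,-0.19,-0.7]],
  ],
)

```text
time: 9.95
ee_pos: [0.3995, -0.1617, 0.0849]
tcp_rot: [-90.0, -0.0, -3.1]
wrist_force: [1.1, 0.1, 0.2]
opening: 0.0133
```

Request:
move_arm(
  deltas=[
    [[0,0.015,0,0],[0,0.03,0,0],[0,0.04,0,0],[0,0.045,0,0],[0,0.045,0,0]],
  ],
)

```text
time: 10.45
ee_pos: [0.4, -0.1586, 0.0383]
tcp_rot: [-90.0, 0.1, -2.9]
wrist_force: [-0.1, -0.2, -0.6]
opening: 0.0133
```

```bash
python3 - <<'E'
from h import *
for n in("top","side"):
    c=camera(n);np.savez(n+"4.npz",**c)
o=get_obs();print(o['ee_pos'],o['tcp_rot'],o['opening'],o['q'].round())
t=load("top4");s=load("side4");
a=cv2.resize(t["color"][165:265,330:400],None,fx=6,fy=6,interpolation=cv2.INTER_CUBIC);b=cv2.resize(s["color"][190:290,250:320],None,fx=6,fy=6,interpolation=cv2.INTER_CUBIC)
cv2.imwrite("pics/p5.png",np.hstack([a,b])[:, :800])
E
```

```text
[ 0.40060767 -0.15909897  0.03946212] [-9.00035957e+01 -1.29719093e-02 -2.91867121e+00] 0.01351232860404764 [-22. -12. -23.  78.   0. -19.]
```

View pics/p5.png

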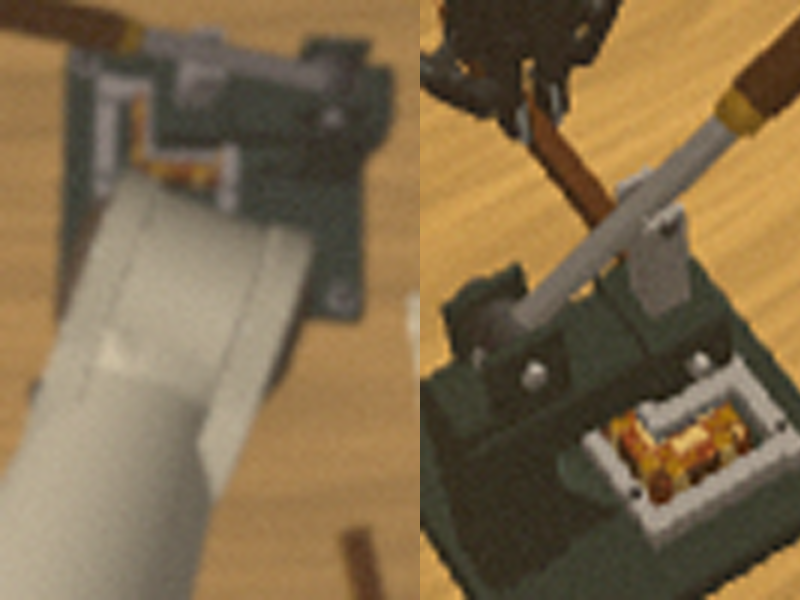

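Request:
move_arm(
  deltas=[
    [[0,0.01,0,0],[0,0.018,0,0],[0,0.021,0,0],[0,0.0225,0,0],[0,0.0225,0,0]],
  ],
)

```text
time: 11.05
ee_pos: [0.4002, -0.1596, 0.0165]
tcp_rot: [-90.0, 0.0, -3.0]
wrist_force: [-0.2, -0.2, -0.2]
opening: 0.0133
```

Request:
move_arm(
  deltas=[
    [[0,0.001,0,0],[0,0.001,0,0],[0,0.001,0,0]],
  ],
)

```text
time: 11.35
ee_pos: [0.4004, -0.1596, 0.0158]
tcp_rot: [-90.0, -0.0, -3.0]
wrist_force: [-0.5, -0.0, -0.4]
opening: 0.0133
```

Request:
move_arm(
  deltas=[
    [[0,0.001,0,0],[0.006,0.001,0,0],[0.012,0.001,0,0],[0.018,0.001,0,0],[0.024,0.001,0,0]],
  ],
)

```text
time: 11.85
ee_pos: [0.425, -0.1609, 0.0147]
tcp_rot: [-90.0, 0.0, -3.0]
wrist_force: [0.2, 0.2, -0.9]
opening: 0.0133
```

Request:
move_arm(
  deltas=[
    [[0.004,0,0,0],[0.008,0,0,0],[0.012,0,0,0],[0.016,0,0,0],[0.02,0,0,0]],
  ],
)

```text
time: 12.35
ee_pos: [0.4446, -0.1619, 0.0147]
tcp_rot: [-90.0, -0.0, -3.0]
wrist_force: [-0.4, 0.4, -0.8]
opening: 0.0134
```

Request:
move_arm(
  deltas=[
    [[0.002,0,0,0],[0.004,0,0,0],[0.006,0,0,0],[0.008,0,0,0],[0.01,0,0,0]],
  ],
)

```text
time: 12.85
ee_pos: [0.4541, -0.1624, 0.0146]
tcp_rot: [-90.0, 0.0, -3.0]
wrist_force: [-2.6, -1.1, -1.4]
opening: 0.0133
```

Request:
move_arm(
  deltas=[
    [[0.002,0,0,0],[0.004,0,0,0],[0.006,0,0,0],[0.008,0,0,0],[0.01,0,0,0]],
  ],
)

```text
time: 13.35
ee_pos: [0.463, -0.1628, 0.0142]
tcp_rot: [-90.0, 0.2, -3.0]
wrist_force: [-8.0, -0.1, 0.4]
opening: 0.0131
```

```bash
python3 - <<'E'
from h import *
s=camera("side");np.savez("side5.npz",**s);t=camera("top");np.savez("top5.npz",**t)
o=get_obs();print(o['ee_pos'],o['wrist_force'],o['torque'])
b=cv2.resize(s["color"][215:290,255:330],None,fx=8,fy=8,interpolation=cv2.INTER_CUBIC)
a=cv2.resize(t["color"][160:235,335:360],None,fx=8,fy=8,interpolation=cv2.INTER_CUBIC)
cv2.imwrite("pics/p6.png",np.hstack([a,b]))
E
```

```text
[ 0.46331282 -0.16288152  0.01421004] [-5.17244549 -0.88839024 -0.0849589 ] [-0.36211027  1.16440704 -0.02477854]
```

View pics/p6.png

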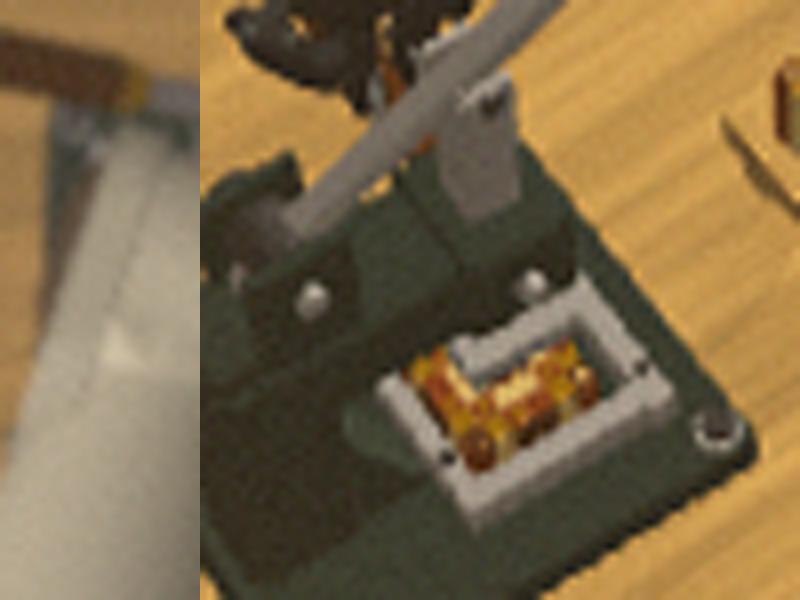

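The channel at about (620,370) in the crop is still empty. The pure −x force suggests the nose is butting the block's front corner. I'll back off, shift +y by 2 mm and retry.

Request:
move_arm(
  deltas=[
    [[-0.006,0,0,0],[-0.012,0,0.001,0],[-0.012,0,0.002,0],[-0.01,0,0.002,0],[-0.008,0,0.002,0]],
  ],
)

```text
time: 13.95
ee_pos: [0.4558, -0.1607, 0.0146]
tcp_rot: [-90.0, 0.1, -3.0]
wrist_force: [-5.0, -3.7, 0.6]
opening: 0.0134
```

Request:
move_arm(
  deltas=[
    [[0.002,0,0,0],[0.004,0,0,0],[0.006,0,0,0],[0.008,0,0,0],[0.008,0,0,0]],
  ],
)

```text
time: 14.45
ee_pos: [0.4634, -0.1612, 0.0142]
tcp_rot: [-90.0, 0.2, -3.0]
wrist_force: [-6.6, -3.5, 0.0]
opening: 0.0132
```

```bash
python3 - <<'E'
from h import *
s=camera("side");np.savez("side6.npz",**s);t=camera("top");np.savez("top6.npz",**t);ob=get_obs();e=ob['ee_pos'];print(e,ob['wrist_force'],ob['torque'])
yaw=np.radians(-3.0);R=np.array([[np.cos(yaw),-np.sin(yaw)],[np.sin(yaw),np.cos(yaw)]])
s0=load("side0");t0=load("top0")
for n,c,c0 in(("s",s,s0),("t",t,t0)):
  for x in range(-130,150,8):
    w=np.r_[e[:2]+R@[x/1000,0],.053];u,v=np.round(proj(c,w)[0]).astype(int)
    print(n,"d",x,(u,v),"now",c["color"][v,u].tolist(),"was",c0["color"][v,u].tolist(),"top z",round(float(cloud(c)[v,u,2]*1000)))
E
```

```text
[ 0.46339757 -0.16117385  0.01428487] [-6.29489554 -2.79619236  0.1308103 ] [-0.92430278  1.239372   -0.35616679]
s d -130 (np.int64(260), np.int64(202)) now [71, 146, 189] was [81, 148, 195] top z 2
s d -122 (np.int64(261), np.int64(203)) now [78, 152, 198] was [79, 155, 201] top z 2
s d -114 (np.int64(262), np.int64(205)) now [79, 151, 197] was [79, 150, 195] top z 5
s d -106 (np.int64(263), np.int64(206)) now [33, 66, 110] was [81, 150, 198] top z 54
s d -98 (np.int64(264), np.int64(208)) now [28, 58, 100] was [77, 144, 186] top z 58
s d -90 (np.int64(266), np.int64(209)) now [29, 42, 52] was [81, 149, 196] top z 176
s d -82 (np.int64(267), np.int64(211)) now [37, 46, 56] was [82, 156, 202] top z 169
s d -74 (np.int64(268), np.int64(212)) now [34, 48, 57] was [84, 156, 202] top z 168
s d -66 (np.int64(269), np.int64(214)) now [27, 38, 51] was [78, 149, 197] top z 161
s d -58 (np.int64(270), np.int64(215)) now [31, 40, 53] was [82, 155, 203] top z 147
s d -50 (np.int64(271), np.int64(217)) now [21, 38, 45] was [92, 169, 217] top z 137
s d -42 (np.int64(272), np.int64(218)) now [23,
[... 4304 characters left out ...]
 68] top z 531
t d 86 (np.int64(350), np.int64(200)) now [141, 164, 179] was [53, 67, 64] top z 531
t d 94 (np.int64(350), np.int64(198)) now [132, 158, 170] was [57, 65, 65] top z 519
t d 102 (np.int64(350), np.int64(196)) now [132, 156, 169] was [54, 66, 65] top z 519
t d 110 (np.int64(350), np.int64(195)) now [130, 152, 164] was [58, 71, 72] top z 516
t d 118 (np.int64(350), np.int64(193)) now [130, 152, 163] was [61, 68, 70] top z 521
t d 126 (np.int64(350), np.int64(191)) now [122, 142, 154] was [58, 66, 69] top z 508
t d 134 (np.int64(350), np.int64(189)) now [128, 151, 165] was [57, 67, 70] top z 530
t d 142 (np.int64(350), np.int64(187)) now [128, 154, 163] was [55, 66, 67] top z 532
```

The tail is still 110 mm behind the TCP, so no slip. The bar is inside the slot (nose at about x −12) and just rubbing. I'll ease back −1.5 mm in y and continue in small steps.

Request:
move_arm(
  deltas=[
    [[0,0,-0.0008,0],[0,0,-0.0015,0],[0.002,0,-0.0015,0],[0.004,0,-0.0015,0],[0.006,0,-0.0015,0]],
  ],
)

```text
time: 15.05
ee_pos: [0.4678, -0.1624, 0.0137]
tcp_rot: [-90.0, 0.3, -3.0]
wrist_force: [-13.3, -1.1, 2.1]
opening: 0.0135
```

Request:
move_arm(
  deltas=[
    [[0.0015,0,0,0],[0.003,0,0,0],[0.0045,0,0,0],[0.006,0,0,0],[0.006,0,0,0]],
  ],
)

```text
time: 15.55
ee_pos: [0.4733, -0.1627, 0.0135]
tcp_rot: [-90.0, 0.4, -3.0]
wrist_force: [-14.1, -1.7, 1.2]
opening: 0.013
```

```bash
python3 - <<'E'
from h import *
s=camera("side");np.savez("side7.npz",**s);ob=get_obs();e=ob['ee_pos'];print(e,ob['wrist_force'],ob['torque'])
yaw=np.radians(-3.0);R=np.array([[np.cos(yaw),-np.sin(yaw)],[np.sin(yaw),np.cos(yaw)]])
for n,ee in(("side6",[.4634,-.1612]),("side7",e[:2])):
  c=load(n);print(n,[(x,int(cv2.remap(c["color"].max(2).astype(np.float32),*[np.float32([[q]]) for q in proj(c,np.r_[ee+R@[x/1000,0],.05])[0]],cv2.INTER_LINEAR)[0,0])) for x in range(-124,-94,3)])
# colour change inside the press region near block since start
s0=load("side0")
d=np.abs(s["color"].astype(int)-s0["color"]).max(2);v,u=np.nonzero(d[235:285,285:330]>45);print(list(zip((u+285).tolist(),(v+235).tolist())))
# projected slot points, bar top inner edge
o=np.array([.6035,-.2055])
for x in(-30,-10,10,30): print(x,proj(s,np.r_[o+R@[x/1000,.035],.053])[0].round(1),proj(s,np.r_[o+R@[x/1000,.0],.063])[0].round(1))
E
```

```text
[ 0.47331643 -0.162681    0.01347947] [-13.61002361  -2.01021218   0.81590315] [-0.60721765  2.7892436  -0.16574233]
side6 [(-124, 199), (-121, 200), (-118, 197), (-115, 189), (-112, 155), (-109, 109), (-106, 103), (-103, 102), (-100, 90), (-97, 72)]
side7 [(-124, 193), (-121, 193), (-118, 193), (-115, 177), (-112, 137), (-109, 102), (-106, 97), (-103, 102), (-100, 87), (-97, 76)]
[(300, 251), (302, 259), (303, 260), (295, 261), (286, 262), (297, 262), (303, 262), (288, 264), (301, 264), (292, 265), (295, 267), (287, 271), (293, 272)]
-30 [295.7 249.2] [286.5 252.8]
-10 [298.9 253.4] [289.8 257.1]
10 [302.3 257.7] [293.1 261.5]
30 [305.6 262.1] [296.4 266. ]
```

```bash
python3 - <<'E'
from h import *
s0=load("side0")
for n in("side5","side6","side7"):
    s=load(n)
    for nm,(y0,y1,x0,x1) in dict(block=(254,270,284,308),fence=(262,290,284,330),spare=(215,262,325,375)).items():
        a,b=[cv2.cvtColor(i["color"],cv2.COLOR_BGR2GRAY).astype(np.float32)[y0:y1,x0:x1] for i in(s0,s)]
        print(n,nm,cv2.phaseCorrelate(a,b,cv2.createHanningWindow((x1-x0,y1-y0),cv2.CV_32F)))
s=load("side7")
c=cv2.cvtColor(s["color"],cv2.COLOR_BGR2HSV)
a,b=[cv2.resize(i["color"][238:286,278:326],None,fx=8,fy=8,interpolation=cv2.INTER_CUBIC) for i in(s0,s)]
cv2.imwrite("pics/p7.png",np.hstack([a,b]))
E
```

```text
side5 block ((0.051396515771735096, 0.5670109923919995), 1.0014199477930863)
side5 fence ((-0.28236808930616775, 0.11735369062622958), 0.989364070362515)
side5 spare ((-0.04478736386471738, -0.07409450850011723), 0.9769021344184875)
side6 block ((0.03873547081463613, 0.41966143809707734), 1.0356754421566923)
side6 fence ((-0.28492768135138036, 0.1813137036204875), 1.0502123845948113)
side6 spare ((0.0035412431619015194, 0.031424340193087374), 0.9850960226853689)
side7 block ((0.07886890302761884, 0.49677497436843066), 0.9798499771083394)
side7 fence ((-0.21918332302212562, 0.15999834040254868), 1.04126717613803)
side7 spare ((-0.0450633730105956, -0.027534357626151973), 1.0010047872861227)
```

View pics/p7.png

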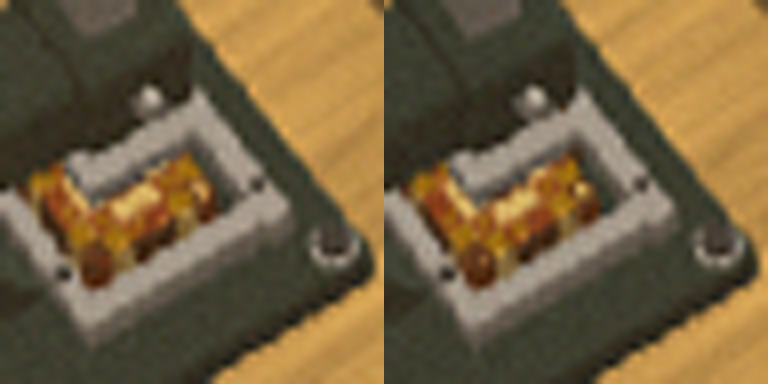

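The block sits about 2 mm back and to the right, as expected, against rear fence and stop. Forces were lower at the +y offset, so I'll go back to it.

Request:
move_arm(
  deltas=[
    [[-0.002,0,0.0005,0],[-0.003,0,0.001,0],[-0.003,0,0.0015,0],[-0.003,0,0.0015,0]],
  ],
)

```text
time: 16.0
ee_pos: [0.4735, -0.1614, 0.0147]
tcp_rot: [-90.0, -0.0, -3.0]
wrist_force: [-0.0, -3.7, -2.4]
opening: 0.0131
```

Request:
move_arm(
  deltas=[
    [[0.0015,0,0,0],[0.003,0,0,0],[0.0045,0,0,0],[0.006,0,0,0]],
  ],
)

```text
time: 16.4
ee_pos: [0.4772, -0.1615, 0.0141]
tcp_rot: [-90.0, 0.3, -3.0]
wrist_force: [-11.0, -3.2, 0.5]
opening: 0.0134
```

```bash
python3 - <<'E'
from workcell import *
o=get_obs();print(o['ee_pos'],o['wrist_force'],o['torque'],o['tcp_rot'])
E
```

```text
[ 0.47723059 -0.16153608  0.01407594] [-11.00229461  -3.15179535   0.46259214] [-0.81966215  2.29098252 -0.20873346] [-89.99626318   0.26009166  -3.00143518]
```

A leftover roll moment suggests the bar leans slightly in the pads. Its centre of mass is still just outside the bed edge, so I'll push about 12 mm more before loosening.

Request:
move_arm(
  deltas=[
    [[0.001,0,-0.0003,0],[0.002,0,-0.0006,0],[0.0035,0,-0.0006,0],[0.005,0,-0.0006,0],[0.006,0,-0.0006,0]],
  ],
)

```text
time: 16.9
ee_pos: [0.4831, -0.1623, 0.014]
tcp_rot: [-90.0, 0.3, -3.0]
wrist_force: [-11.2, -3.2, 0.9]
opening: 0.0131
```

Request:
move_arm(
  deltas=[
    [[0.001,0,0,0],[0.002,0,0,0],[0.0035,0,0,0],[0.005,0,0,0],[0.006,0,0,0]],
  ],
)

```text
time: 17.4
ee_pos: [0.4889, -0.1627, 0.014]
tcp_rot: [-90.0, 0.3, -3.0]
wrist_force: [-12.0, -3.1, 0.2]
opening: 0.0133
```

Friction is steady at about 12 N, so I'll continue toward home in small steps.

Request:
move_arm(
  deltas=[
    [[0.001,0,0,0],[0.002,0,0,0],[0.0035,0,0,0],[0.005,0,0,0],[0.006,0,0,0]],
  ],
)

```text
time: 17.9
ee_pos: [0.4947, -0.1631, 0.0139]
tcp_rot: [-90.0, 0.3, -3.0]
wrist_force: [-12.8, -3.4, 0.6]
opening: 0.0135
```

Request:
move_arm(
  deltas=[
    [[0.001,0,0,0],[0.002,0,0,0],[0.0035,0,0,0],[0.005,0,0,0],[0.006,0,0,0]],
  ],
)

```text
time: 18.4
ee_pos: [0.5005, -0.1636, 0.0139]
tcp_rot: [-90.0, 0.3, -3.0]
wrist_force: [-12.8, -3.8, 1.2]
opening: 0.013
```

```bash
python3 - <<'E'
from h import *
s=camera("side");np.savez("side8.npz",**s);ob=get_obs();e=ob['ee_pos'];print(e,ob['wrist_force'],ob['torque'])
yaw=np.radians(-3.0);R=np.array([[np.cos(yaw),-np.sin(yaw)],[np.sin(yaw),np.cos(yaw)]]);o=np.array([.6035,-.2055]);print("tcp press",(e[:2]-o)@R)
for n,ee in(("side7",[.4733,-.1627]),("side8",e[:2])):
  c=load(n);print(n,[(x,int(cv2.remap(c["color"].max(2).astype(np.float32),*[np.float32([[q]]) for q in proj(c,np.r_[ee+R@[x/1000,0],.05])[0]],cv2.INTER_LINEAR)[0,0])) for x in range(-124,-94,3)])
s0=load("side0")
for y in(.032,.035,.038):
  print(y,[(x,int(s0["color"][v,u].max()),int(s["color"][v,u].max())) for x in range(-20,40,5) for u,v in[proj(s,np.r_[o+R@[x/1000,y],.053])[0].round().astype(int)]])
E
```

```text
[ 0.50073463 -0.16353239  0.0138969 ] [-12.55339945  -4.43641347   0.78079538] [-1.10939403  2.60530635 -0.04005844]
tcp press [-0.10482095  0.03653178]
side7 [(-124, 193), (-121, 193), (-118, 193), (-115, 178), (-112, 137), (-109, 102), (-106, 96), (-103, 102), (-100, 88), (-97, 76)]
side8 [(-124, 195), (-121, 200), (-118, 202), (-115, 190), (-112, 150), (-109, 110), (-106, 105), (-103, 100), (-100, 94), (-97, 95)]
0.032 [(-20, 96, 89), (-15, 153, 150), (-10, 163, 166), (-5, 150, 147), (0, 101, 100), (5, 120, 105), (10, 153, 150), (15, 152, 122), (20, 126, 92), (25, 103, 89), (30, 66, 67), (35, 93, 98)]
0.035 [(-20, 115, 119), (-15, 103, 99), (-10, 165, 167), (-5, 166, 164), (0, 86, 94), (5, 120, 105), (10, 99, 96), (15, 83, 90), (20, 66, 93), (25, 65, 77), (30, 59, 62), (35, 51, 59)]
0.038 [(-20, 85, 81), (-15, 156, 152), (-10, 166, 166), (-5, 136, 138), (0, 100, 99), (5, 79, 94), (10, 85, 97), (15, 89, 90), (20, 94, 92), (25, 90, 69), (30, 59, 62), (35, 112, 113)]
```

Request:
move_arm(
  deltas=[
    [[0.001,0,0,0],[0.002,0,0,0],[0.003,0,0,0],[0.004,0,0,0],[0.005,0,0,0]],
  ],
)

```text
time: 18.95
ee_pos: [0.5054, -0.1639, 0.0139]
tcp_rot: [-90.0, 0.3, -3.0]
wrist_force: [-13.5, -4.3, 0.9]
opening: 0.013
```

Request:
move_arm(
  deltas=[
    [[0.0005,0,0,0],[0.001,0,0,0],[0.0015,0,0,0]],
  ],
)

```text
time: 19.25
ee_pos: [0.5069, -0.164, 0.0139]
tcp_rot: [-90.0, 0.3, -3.0]
wrist_force: [-14.1, -4.0, 1.2]
opening: 0.0135
```

Request:
move_arm(
  deltas=[
    [[0.0005,0,0,0],[0.001,0,0,0],[0.0015,0,0,0]],
  ],
)

```text
time: 19.55
ee_pos: [0.507, -0.164, 0.0137]
tcp_rot: [-90.0, 0.5, -3.0]
wrist_force: [-21.3, -4.3, 4.5]
opening: 0.0132
```

Request:
move_arm(
  deltas=[
    [[0.0005,0,0,0],[0.001,0,0,0],[0.001,0,0,0]],
  ],
)

```text
time: 19.85
ee_pos: [0.507, -0.164, 0.0135]
tcp_rot: [-90.0, 0.6, -3.0]
wrist_force: [-25.5, -5.2, 6.4]
opening: 0.0136
```

The TCP stalled at x 0.507 while the force rose, so the bar is at the stop. I'll relax, open and rise.

Request:
move_arm(
  deltas=[
    [[-0.002,0,-0.0004,0],[-0.0035,0,-0.0007,0],[-0.0035,0,-0.0007,0]],
  ],
)

```text
time: 20.15
ee_pos: [0.5071, -0.1643, 0.014]
tcp_rot: [-90.0, 0.2, -3.0]
wrist_force: [-8.0, -2.6, -2.1]
opening: 0.0133
```

Request:
move_arm(
  deltas=[
    [[0,0,0,0],[0,0,0,0],[0,0,0,0],[0,0,0,0]],
  ],
  claw=0.04,
)

```text
time: 20.55
ee_pos: [0.5091, -0.1644, 0.0149]
tcp_rot: [-90.0, -0.0, -3.0]
wrist_force: [0.2, -0.7, 0.2]
opening: 0.0403
```

Request:
move_arm(
  deltas=[
    [[0,-0.01,0,0],[0,-0.03,0,0],[0,-0.06,0,0],[0,-0.09,0,0],[0,-0.12,0,0]],
  ],
)

```text
time: 21.05
ee_pos: [0.5088, -0.1644, 0.1368]
tcp_rot: [-90.0, -0.0, -3.0]
wrist_force: [-0.3, 0.4, 0.3]
opening: 0.0402
```

Request:
move_arm(
  deltas=[
    [[-0.03,-0.03,0,0],[-0.06,-0.06,0,0],[-0.09,-0.09,0,0],[-0.12,-0.12,0,0],[-0.13,-0.15,0,0]],
  ],
)

```text
time: 21.55
ee_pos: [0.3766, -0.1573, 0.2876]
tcp_rot: [-90.0, -0.1, -3.0]
wrist_force: [0.8, -0.7, 0.3]
opening: 0.04
```

```bash
python3 - <<'E'
from h import *
s=camera("side");np.savez("side9.npz",**s);t=camera("top");np.savez("top9.npz",**t);ob=get_obs();e=ob['ee_pos'];print(ob['time'],e,ob['q'].round(1))
yaw=np.radians(-3.0);R=np.array([[np.cos(yaw),-np.sin(yaw)],[np.sin(yaw),np.cos(yaw)]]);o=np.array([.6035,-.2055])
# tail end of bar in side view along its top line; cross-section in both views
for n,c in(("s",s),("t",t)):
  g=c["color"].max(2).astype(np.float32)
  S=lambda x,y,z:int(cv2.remap(g,*[np.float32([[q]]) for q in proj(c,np.r_[o+R@[x/1000,y/1000],z])[0]],cv2.INTER_LINEAR)[0,0])
  print(n,"tail",[(x,S(x,35,.05)) for x in range(-230,-190,3)])
  for x in(-195,-160,-125): print(n,"cross",x,[(y,S(x,y,.053)) for y in range(0,70,4)])
  print(n,"slot",[(x,S(x,35,.053)) for x in range(-30,42,4)])
E
```

```text
21.65 [ 0.37850378 -0.15795983  0.28993428] [-22.7 -11.2   5.1 105.8   0.  -19.6]
s tail [(-230, 195), (-227, 199), (-224, 202), (-221, 201), (-218, 202), (-215, 203), (-212, 186), (-209, 148), (-206, 98), (-203, 95), (-200, 104), (-197, 94), (-194, 95), (-191, 102)]
s cross -195 [(0, 212), (4, 212), (8, 210), (12, 211), (16, 214), (20, 214), (24, 218), (28, 162), (32, 103), (36, 96), (40, 100), (44, 107), (48, 187), (52, 214), (56, 209), (60, 210), (64, 209), (68, 209)]
s cross -160 [(0, 189), (4, 186), (8, 190), (12, 190), (16, 191), (20, 190), (24, 103), (28, 64), (32, 92), (36, 104), (40, 102), (44, 118), (48, 176), (52, 196), (56, 196), (60, 194), (64, 196), (68, 193)]
s cross -125 [(0, 140), (4, 125), (8, 123), (12, 123), (16, 121), (20, 121), (24, 120), (28, 121), (32, 120), (36, 116), (40, 111), (44, 113), (48, 107), (52, 106), (56, 104), (60, 124), (64, 120), (68, 130)]
s slot [(-30, 142), (-26, 172), (-22, 127), (-18, 97), (-14, 140), (-10, 165), (-6, 159), (-2, 123), (2, 93), (6, 102), (10, 99), (14, 99), (18, 98), (22, 96), (26, 94), (30, 84), (34, 75), (38, 157)]
t tail 
[... 309 characters left out ...]
201), (44, 201), (48, 198), (52, 191), (56, 176), (60, 171), (64, 167), (68, 164)]
t cross -160 [(0, 183), (4, 179), (8, 179), (12, 179), (16, 179), (20, 181), (24, 183), (28, 184), (32, 184), (36, 183), (40, 177), (44, 171), (48, 173), (52, 176), (56, 176), (60, 176), (64, 174), (68, 173)]
t cross -125 [(0, 161), (4, 159), (8, 157), (12, 156), (16, 156), (20, 153), (24, 149), (28, 142), (32, 147), (36, 167), (40, 175), (44, 176), (48, 176), (52, 175), (56, 175), (60, 176), (64, 159), (68, 130)]
t slot [(-30, 141), (-26, 125), (-22, 112), (-18, 104), (-14, 99), (-10, 93), (-6, 89), (-2, 88), (2, 86), (6, 87), (10, 89), (14, 87), (18, 91), (22, 92), (26, 100), (30, 114), (34, 129), (38, 122)]
```

Bar's tail is at about −207…−209 and walnut shows in the slot up to x≈32, so it is home. Now to the lever: rise, shut the fingers and go over the grip.

Request:
move_arm(
  deltas=[
    [[0,-0.02,0,0],[0,-0.04,0,0],[0,-0.06,0,0],[0,-0.075,0,0],[0,-0.08,0,0]],
  ],
  claw=0.0,
)

```text
time: 22.15
ee_pos: [0.3793, -0.1578, 0.366]
tcp_rot: [-90.0, -0.1, -3.0]
wrist_force: [0.2, 0.2, -0.4]
opening: -0.0001
```

Request:
move_arm(
  deltas=[
    [[0.02,0,0.007,0],[0.045,0,0.015,0],[0.07,0,0.023,0],[0.095,0,0.031,0],[0.12,0,0.04,0]],
  ],
)

```text
time: 22.65
ee_pos: [0.5019, -0.1236, 0.364]
tcp_rot: [-90.0, 0.0, -3.0]
wrist_force: [1.1, 0.5, -0.0]
opening: 0.0004
```

Request:
move_arm(
  deltas=[
    [[0.025,0,0.008,0],[0.05,0,0.016,0],[0.075,0,0.024,0],[0.095,0,0.032,0],[0.107,0,0.036,0]],
  ],
)

```text
time: 23.15
ee_pos: [0.6111, -0.0929, 0.3629]
tcp_rot: [-90.0, 0.1, -2.9]
wrist_force: [-0.5, 0.1, 0.5]
opening: 0.0001
```

```bash
python3 - <<'E'
from h import *
s=camera("side");np.savez("side10.npz",**s);ob=get_obs();e=ob['ee_pos'];print(ob['time'],e,ob['q'].round(1),ob['wrist_force'],ob['opening'])
o=np.array([.6035,-.2055]);yaw=np.radians(-3.0);R=np.array([[np.cos(yaw),-np.sin(yaw)],[np.sin(yaw),np.cos(yaw)]]);print("tcp press",(e[:2]-o)@R)
# grip: walnut brown mask in side0, midpoint vs prediction
c=load("side0");h=c["color"].astype(int);m=((h[:,:,2]>50)&(h[:,:,2]<125)&(h[:,:,2]-h[:,:,0]>30))
mm=np.zeros((400,640),np.uint8);mm[178:213,300:334]=m[178:213,300:334]*255
k=max(cv2.findContours(mm,0,1)[0],key=cv2.contourArea);print("grip rect",cv2.minAreaRect(k));print("pred",proj(c,[np.r_[o+R@[0,y],z] for y,z in((.0721,.3008),(.1125,.3229),(.1525,.3449))]))
c=load("top0");h=c["color"].astype(int);m=((h[:,:,2]<125)&(h[:,:,2]-h[:,:,0]>25)).astype(np.uint8)*255;mm=np.zeros_like(m);mm[155:178,320:352]=m[155:178,320:352]
k=max(cv2.findContours(mm,0,1)[0],key=cv2.contourArea);print("grip rect",cv2.minAreaRect(k));print("pred",proj(c,[np.r_[o+R@[0,y],z] for y,z in((.0721,.3008),(.1125,.3229),(.1525,.3449))]))
E
```

```text
23.2 [ 0.61201704 -0.09265835  0.36203701] [ -8.6  26.5  56.3 119.9   0.   -5.7] [ 3.44508799 -1.10093582 -0.72755801] -3.2382876038529996e-05
tcp press [0.00259969 0.11313276]
grip rect ((318.4263000488281, 197.5226287841797), (14.999999046325684, 43.89655303955078), 46.39718246459961)
pred [[307.80936209 203.97182308]
 [319.37340153 192.78485144]
 [330.88703598 181.61972714]]
grip rect ((336.69659423828125, 169.81460571289062), (29.75640869140625, 12.517179489135742), 12.994616508483887)
pred [[345.80978896 168.72403039]
 [334.86846967 166.31658141]
 [323.72019865 163.85281079]]
```

Request:
move_arm(
  deltas=[
    [[-0.001,0.004,0,0],[-0.002,0.008,0,0],[-0.002,0.012,0,0],[-0.002,0.016,0,0],[-0.002,0.02,0,0]],
  ],
)

```text
time: 23.7
ee_pos: [0.607, -0.0937, 0.3448]
tcp_rot: [-90.0, -0.0, -3.0]
wrist_force: [0.0, -0.7, -0.0]
opening: 0.0002
```

Request:
move_arm(
  deltas=[
    [[0,0.004,0,0],[0,0.008,0,0],[0,0.012,0,0],[0,0.016,0,0],[0,0.02,0,0]],
  ],
)

```text
time: 24.2
ee_pos: [0.6076, -0.0936, 0.3243]
tcp_rot: [-90.0, 0.0, -3.0]
wrist_force: [-0.4, 0.1, 0.1]
opening: -0.0001
```

Request:
move_arm(
  deltas=[
    [[0,0.003,0.001,0],[0,0.006,0.002,0],[0,0.009,0.003,0],[0,0.012,0.004,0],[0,0.015,0.005,0]],
  ],
)

```text
time: 24.7
ee_pos: [0.6079, -0.0885, 0.3095]
tcp_rot: [-90.0, -0.0, -3.0]
wrist_force: [-0.2, 0.7, 0.2]
opening: 0.0004
```

Request:
move_arm(
  deltas=[
    [[0,0.003,0.001,0],[0,0.006,0.002,0],[0,0.009,0.003,0],[0,0.012,0.004,0],[0,0.015,0.005,0]],
  ],
)

```text
time: 25.2
ee_pos: [0.6081, -0.0835, 0.2944]
tcp_rot: [-90.0, 0.0, -3.0]
wrist_force: [0.8, 0.4, 0.9]
opening: 0.0
```

Request:
move_arm(
  deltas=[
    [[0,0.003,0.001,0],[0,0.006,0.002,0],[0,0.009,0.003,0],[0,0.012,0.004,0],[0,0.015,0.005,0]],
  ],
)

```text
time: 25.7
ee_pos: [0.6084, -0.0785, 0.2794]
tcp_rot: [-90.0, -0.0, -3.0]
wrist_force: [-0.1, -0.1, 1.4]
opening: -0.0002
```

```bash
cat > lev.py <<'E'
from h import *
s=camera("side");c=load("side0");o=np.array([.6035,-.2055]);yaw=np.radians(-3.0);R=np.array([[np.cos(yaw),-np.sin(yaw)],[np.sin(yaw),np.cos(yaw)]])
ob=get_obs();e=ob['ee_pos'];print(ob['time'],e,ob['wrist_force'],"tcp press",(e[:2]-o)@R)
# grey rod: profile across rod (in lever plane, at 110 mm from pivot), for start and now
for n,k in(("start",c),("now",s)):
    g=k["color"].max(2).astype(np.float32);th=np.arange(-.3,.72,.04);L=[]
    for a in th:
        v=[]
        for r in(.10,.115,.13):
            P=np.r_[o+R@[0,-.085+r*np.cos(a)],.215+r*np.sin(a)];q=proj(k,P)[0];v.append(cv2.remap(g,np.float32([[q[0]]]),np.float32([[q[1]]]),cv2.INTER_LINEAR)[0,0])
        L.append(int(np.mean(v)))
    print(n,list(zip((.5-th).round(2).tolist(),L)))
E
python3 lev.py
```

```text
25.75 [ 0.60829961 -0.0783719   0.27889535] [-0.65645457  0.59493438  1.05182372] tcp press [-0.00186034  0.12720507]
start [(0.8, 118), (0.76, 131), (0.72, 157), (0.68, 172), (0.64, 172), (0.6, 173), (0.56, 170), (0.52, 168), (0.48, 172), (0.44, 175), (0.4, 169), (0.36, 158), (0.32, 159), (0.28, 168), (0.24, 182), (0.2, 187), (0.16, 176), (0.12, 132), (0.08, 101), (0.04, 106), (0.0, 116), (-0.04, 118), (-0.08, 120), (-0.12, 133), (-0.16, 150), (-0.2, 162)]
now [(0.8, 120), (0.76, 132), (0.72, 160), (0.68, 174), (0.64, 177), (0.6, 176), (0.56, 173), (0.52, 169), (0.48, 166), (0.44, 170), (0.4, 172), (0.36, 178), (0.32, 189), (0.28, 177), (0.24, 125), (0.2, 105), (0.16, 119), (0.12, 133), (0.08, 134), (0.04, 136), (0.0, 148), (-0.04, 168), (-0.08, 177), (-0.12, 187), (-0.16, 196), (-0.2, 197)]
```

The rod has turned about 0.13 rad, so the lever is following. I'll continue about 28 mm, then creep.

Request:
move_arm(
  deltas=[
    [[0,0.003,0.001,0],[0,0.006,0.002,0],[0,0.009,0.003,0],[0,0.012,0.0035,0],[0,0.015,0.0045,0]],
  ],
)

```text
time: 26.25
ee_pos: [0.6086, -0.0741, 0.2644]
tcp_rot: [-90.0, 0.0, -3.0]
wrist_force: [0.0, -0.1, 1.0]
opening: -0.0003
```

Request:
move_arm(
  deltas=[
    [[0,0.003,0.001,0],[0,0.006,0.0015,0],[0,0.009,0.002,0],[0,0.011,0.0025,0],[0,0.013,0.003,0]],
  ],
)

```text
time: 26.75
ee_pos: [0.6087, -0.0711, 0.2515]
tcp_rot: [-90.0, 0.0, -3.0]
wrist_force: [0.4, 0.3, -0.4]
opening: 0.0
```

Request:
move_arm(
  deltas=[
    [[0,0.001,0,0],[0,0.002,0.0005,0],[0,0.003,0.0005,0]],
  ],
)

```text
time: 27.05
ee_pos: [0.6088, -0.0706, 0.2487]
tcp_rot: [-90.0, -0.0, -3.0]
wrist_force: [-0.2, -0.1, 1.5]
opening: 0.0001
```

Request:
move_arm(
  deltas=[
    [[0,0.001,0.0002,0],[0,0.002,0.0005,0],[0,0.003,0.0007,0]],
  ],
)

```text
time: 27.35
ee_pos: [0.6088, -0.0699, 0.2456]
tcp_rot: [-90.0, -0.0, -3.0]
wrist_force: [0.1, 0.6, 0.5]
opening: 0.0003
```

Request:
move_arm(
  deltas=[
    [[0,0.001,0.0002,0],[0,0.002,0.0005,0],[0,0.003,0.0007,0]],
  ],
)

```text
time: 27.65
ee_pos: [0.6089, -0.0692, 0.2426]
tcp_rot: [-90.0, -0.0, -3.0]
wrist_force: [0.4, 0.4, 0.5]
opening: -0.0002
```

Request:
move_arm(
  deltas=[
    [[0,0.001,0.0002,0],[0,0.002,0.0004,0],[0,0.002,0.0004,0]],
  ],
)

```text
time: 27.95
ee_pos: [0.6088, -0.0688, 0.2405]
tcp_rot: [-90.0, 0.0, -3.0]
wrist_force: [0.4, 0.3, 0.8]
opening: -0.0001
```

```bash
python3 lev.py
```

```text
28.0 [ 0.60881414 -0.06877202  0.24056986] [ 0.71701931  0.3965374  -0.55936408] tcp press [-0.00184893  0.13681872]
start [(0.8, 118), (0.76, 131), (0.72, 157), (0.68, 172), (0.64, 172), (0.6, 173), (0.56, 170), (0.52, 168), (0.48, 172), (0.44, 175), (0.4, 169), (0.36, 158), (0.32, 159), (0.28, 168), (0.24, 182), (0.2, 187), (0.16, 176), (0.12, 132), (0.08, 101), (0.04, 106), (0.0, 116), (-0.04, 118), (-0.08, 120), (-0.12, 133), (-0.16, 150), (-0.2, 162)]
now [(0.8, 121), (0.76, 132), (0.72, 160), (0.68, 172), (0.64, 168), (0.6, 167), (0.56, 168), (0.52, 176), (0.48, 189), (0.44, 177), (0.4, 133), (0.36, 116), (0.32, 130), (0.28, 143), (0.24, 148), (0.2, 150), (0.16, 160), (0.12, 178), (0.08, 187), (0.04, 189), (0.0, 194), (-0.04, 199), (-0.08, 203), (-0.12, 204), (-0.16, 204), (-0.2, 203)]
```

Request:
move_arm(
  deltas=[
    [[0,0.0007,0.0001,0],[0,0.0014,0.0003,0],[0,0.002,0.0004,0]],
  ],
)

```text
time: 28.3
ee_pos: [0.6089, -0.0684, 0.2386]
tcp_rot: [-90.0, 0.0, -3.0]
wrist_force: [0.1, -0.7, 1.3]
opening: -0.0004
```

Request:
move_arm(
  deltas=[
    [[0,0.0005,0.0001,0],[0,0.001,0.0002,0],[0,0.0015,0.0003,0]],
  ],
)

```text
time: 28.6
ee_pos: [0.6089, -0.0681, 0.2372]
tcp_rot: [-90.0, -0.0, -3.0]
wrist_force: [0.3, 0.2, 0.5]
opening: 0.0
```

Request:
move_arm(
  deltas=[
    [[0,0.0007,0.0001,0],[0,0.0014,0.0002,0],[0,0.002,0.0003,0]],
  ],
)

```text
time: 28.9
ee_pos: [0.609, -0.0678, 0.2351]
tcp_rot: [-90.0, -0.0, -3.0]
wrist_force: [0.7, -0.2, 0.8]
opening: 0.0002
```

Request:
move_arm(
  deltas=[
    [[0,0.0005,0.0001,0],[0,0.001,0.0002,0],[0,0.0015,0.0003,0]],
  ],
)

```text
time: 29.2
ee_pos: [0.609, -0.0676, 0.2342]
tcp_rot: [-90.0, -0.1, -3.0]
wrist_force: [-0.9, 0.1, 7.2]
opening: -0.0003
```

Request:
move_arm(
  deltas=[
    [[0,0.0003,0,0],[0,0.0007,0,0],[0,0.0007,0,0]],
  ],
)

```text
time: 29.5
ee_pos: [0.609, -0.0676, 0.2342]
tcp_rot: [-90.0, -0.1, -3.0]
wrist_force: [-0.5, -0.2, 7.1]
opening: -0.0001
```

Request:
move_arm(
  deltas=[
    [[0,0.0005,0,0],[0,0.001,0,0],[0,0.001,0,0]],
  ],
)

```text
time: 29.8
ee_pos: [0.6091, -0.0675, 0.2339]
tcp_rot: [-90.0, -0.2, -3.0]
wrist_force: [-1.7, -0.1, 12.0]
opening: 0.0
```

Request:
move_arm(
  deltas=[
    [[0,0.0005,0,0],[0,0.001,0,0],[0,0.0013,0,0]],
  ],
)

```text
time: 30.1
ee_pos: [0.6092, -0.0675, 0.2337]
tcp_rot: [-90.0, -0.3, -3.0]
wrist_force: [-4.1, 0.2, 17.8]
opening: -0.0003
```

A firm 17.8 N on the grip (about 40 N on the block). I'll hold for over a second.

Request:
move_arm(
  deltas=[
    [[0,0,0,0],[0,0,0,0],[0,0,0,0],[0,0,0,0],[0,0,0,0]],
  ],
)

```text
time: 30.6
ee_pos: [0.6092, -0.0675, 0.2337]
tcp_rot: [-90.0, -0.3, -3.0]
wrist_force: [-3.6, 0.0, 17.0]
opening: 0.0
```

Request:
move_arm(
  deltas=[
    [[0,0,0,0],[0,0,0,0],[0,0,0,0],[0,0,0,0],[0,0,0,0]],
  ],
)

```text
time: 31.1
ee_pos: [0.6092, -0.0675, 0.2337]
tcp_rot: [-90.0, -0.3, -3.0]
wrist_force: [-2.6, 0.4, 17.6]
opening: -0.0003
```

Request:
move_arm(
  deltas=[
    [[0,0,0,0],[0,0,0,0],[0,0,0,0],[0,0,0,0],[0,0,0,0]],
  ],
)

```text
time: 31.6
ee_pos: [0.6092, -0.0675, 0.2337]
tcp_rot: [-90.0, -0.3, -3.0]
wrist_force: [-3.1, 0.7, 17.4]
opening: -0.0002
```

Request:
move_arm(
  deltas=[
    [[0,-0.002,0,0],[0,-0.006,0,0],[0,-0.015,0,0],[0,-0.03,0,0],[0,-0.05,0,0]],
  ],
)

```text
time: 32.1
ee_pos: [0.6086, -0.0675, 0.2806]
tcp_rot: [-90.0, 0.1, -3.0]
wrist_force: [0.8, -0.1, 0.2]
opening: -0.0002
```

Request:
move_arm(
  deltas=[
    [[0,-0.03,0,0],[-0.02,-0.06,0,0],[-0.06,-0.09,0,0],[-0.1,-0.1,0,0],[-0.14,-0.1,0,0]],
  ],
)

```text
time: 32.6
ee_pos: [0.4681, -0.0602, 0.3824]
tcp_rot: [-90.0, -0.1, -3.0]
wrist_force: [-1.0, -0.5, -0.2]
opening: -0.0005
```

Request:
move_arm(
  deltas=[
    [[-0.03,0,0,0],[-0.06,0,0,0],[-0.08,0,0,0],[-0.09,0,0,0],[-0.09,0,0,0]],
  ],
)

```text
time: 33.1
ee_pos: [0.3787, -0.0555, 0.3816]
tcp_rot: [-90.0, -0.1, -3.0]
wrist_force: [-0.3, 0.0, 0.1]
opening: 0.0003
```

```bash
python3 lev.py | grep -v start; python3 - <<'E'
from h import *
s=camera("side");o=np.array([.6035,-.2055]);yaw=np.radians(-3.0);R=np.array([[np.cos(yaw),-np.sin(yaw)],[np.sin(yaw),np.cos(yaw)]])
for n,c in(("before",load("side9")),("now",s)):
  g=c["color"].max(2).astype(np.float32)
  S=lambda x,y,z:int(cv2.remap(g,*[np.float32([[q]]) for q in proj(c,np.r_[o+R@[x/1000,y/1000],z])[0]],cv2.INTER_LINEAR)[0,0])
  print(n,"tail",[(x,S(x,35,.05)) for x in range(-221,-194,3)])
  for x in(-195,-170): print(n,"cross",x,[(y,S(x,y,.053)) for y in range(20,60,4)])
E
```

```text
33.15 [ 0.37953235 -0.0555992   0.38101444] [-0.09274838  0.58611888 -0.41833728] tcp press [-0.23150591  0.13797381]
now [(0.8, 120), (0.76, 131), (0.72, 157), (0.68, 167), (0.64, 166), (0.6, 167), (0.56, 171), (0.52, 177), (0.48, 180), (0.44, 138), (0.4, 108), (0.36, 123), (0.32, 138), (0.28, 146), (0.24, 149), (0.2, 153), (0.16, 173), (0.12, 192), (0.08, 194), (0.04, 190), (0.0, 191), (-0.04, 196), (-0.08, 201), (-0.12, 202), (-0.16, 201), (-0.2, 201)]
before tail [(-221, 201), (-218, 202), (-215, 203), (-212, 186), (-209, 148), (-206, 98), (-203, 95), (-200, 104), (-197, 94)]
before cross -195 [(20, 214), (24, 218), (28, 162), (32, 103), (36, 96), (40, 100), (44, 107), (48, 187), (52, 214), (56, 209)]
before cross -170 [(20, 208), (24, 140), (28, 67), (32, 89), (36, 103), (40, 103), (44, 123), (48, 208), (52, 216), (56, 212)]
now tail [(-221, 201), (-218, 202), (-215, 203), (-212, 186), (-209, 148), (-206, 98), (-203, 93), (-200, 101), (-197, 94)]
now cross -195 [(20, 215), (24, 217), (28, 159), (32, 101), (36, 99), (40, 99), (44, 107), (48, 184), (52, 215), (56, 210)]
now cross -170 [(20, 210), (24, 137), (28, 66), (32, 89), (36, 102), (40, 98), (44, 116), (48, 207), (52, 214), (56, 211)]
```

```bash
python3 -c "
from workcell import *
job_done();print(get_obs()['time'])"
```

```text
the job is handed in; nothing more can be done
the job is handed in; nothing more can be done
```

The job is done and handed in at about 33 s; it reports no verdict.

**Choosing the bar:** The two spares stand about 46 and 31 mm high, so the 60 mm (middle) block is in the press and needs the 15 mm bar. I pinched only bar B, the middle of the three on the bench, which read 13.9 mm. Widths from both cameras gave about 11, 14 and 17 mm for the three bars, so I took B as the 15 mm one. I did not pinch the other two.

**Sliding it in:** My first pinches closed on nothing, because the fingertips sit about 25 mm higher than the reported tool point. The bar rubbed on the way in, with about 12–14 N along it. At the side stop the force rose to about 25 N and movement stalled. The block shifted about 2 mm, back and toward the side stop.

**Pressing:** I pushed the lever to about 0.3 rad and held about 17.5 N on the grip for 1.5 s. By the 2.5-fold rule that is roughly 40 N on the block.

**Last checks:** After I let go, the lever stayed down, the bar's tail image did not change, and the arm was clear. Whether the platen still bears on the block could not be measured directly.

**What did not quite agree:** The side view put the bar's tail about 2.5 mm farther out than nominal and its flank about 3–4 mm toward the front. I put this down to camera error, because I had felt the stop and the slot leaves only 1 mm of play. I did not measure the bar's final angle separately.

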